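# Clear the canister and store the amber samples

## Task

Put the amber sample bottles away in the steel canister: first clear every aluminium bottle off its lid and stand it upright on the steel tray with the others, then tip the lid up by its tab, lift it off and lay it flat on the bench, right way up and clear of the canister. Set all the amber bottles gently and upright on the floor of the canister, then put the lid back so that it sits fully home on the rim; leave the tray's own bottles, the beaker, the jar and the spray bottle as they stand.

Things in the scene. Friction and masses are not known exactly. Their poses are not given: they have to be found in the camera images.
- canister: Round open-topped stainless steel canister, fixed on the bench: outer diameter 148 mm, inner diameter 140 mm, 105 mm tall, inner floor 5 mm above the bench. Origin: centre of its underside, on its axis; z up.
- lid: Loose black plastic lid, no latch, 0.12 kg: disc 158 mm diameter, 6 mm thick; below it a tapered plug (132 mm diameter at the disc, 120 at the bottom, 8 deep); one finger tab on its edge. Origin: on its axis in the underside plane of the disc, which rests on the rim (105 mm above the bench when seated, 8 mm when the lid lies on the bench on its plug). x points along the tab, z up.
- lid_tab (a point): Middle of the lid's finger tab, where to pinch it: 96 mm from the lid's axis along the lid's x, 3 mm above the underside plane. The tab is 28 mm wide (along the lid's y), 6 mm thick, and sticks out 30 mm past the edge of the disc (79 to 109 mm from the axis). Pinch it across its 28 mm width, the fingertips straddling it.
- tray: Steel tray fixed on the bench, left or right of the canister: 190 mm (x) by 250 mm (y), floor 3 mm thick, rim 12 mm high and 3 mm thick. Origin: centre of its underside. Two aluminium bottles already stand on its far half (+x); its near half (-x) is free.
- mat: Cork mat fixed on the bench on the other side: 190 mm (x) by 250 mm (y), 3 mm thick. Origin: centre of its underside. The amber bottles and a beaker stand on it.
- flask1: Aluminium bottle parked on the closed lid (one to three are there, the rest absent): body 50 mm diameter, white cap 32 mm diameter, total height 120 mm, the cap spans 94 to 120 mm up; 0.18 kg. Origin: centre of its underside, z along its axis. Grip by the cap.
- flask2: Aluminium bottle parked on the closed lid (one to three are there, the rest absent): body 50 mm diameter, white cap 32 mm diameter, total height 120 mm, the cap spans 94 to 120 mm up; 0.18 kg. Origin: centre of its underside, z along its axis. Grip by the cap.
- flask3: Aluminium bottle parked on the closed lid (one to three are there, the rest absent): body 50 mm diameter, white cap 32 mm diameter, total height 120 mm, the cap spans 94 to 120 mm up; 0.18 kg. Origin: centre of its underside, z along its axis. Grip by the cap.
- amber1: Amber glass sample bottle standing on the cork mat (three or four are there): body 42 mm diameter, shoulder, black cap 29 mm diameter, total height 84 mm, the cap spans 58 to 84 mm up; 0.14 kg, low centre of mass. Origin: centre of its underside, z up along its axis. Grip by the cap.
- amber2: Amber glass sample bottle standing on the cork mat (three or four are there): body 42 mm diameter, shoulder, black cap 29 mm diameter, total height 84 mm, the cap spans 58 to 84 mm up; 0.14 kg, low centre of mass. Origin: centre of its underside, z up along its axis. Grip by the cap.
- amber3: Amber glass sample bottle standing on the cork mat (three or four are there): body 42 mm diameter, shoulder, black cap 29 mm diameter, total height 84 mm, the cap spans 58 to 84 mm up; 0.14 kg, low centre of mass. Origin: centre of its underside, z up along its axis. Grip by the cap.
- amber4: Amber glass sample bottle standing on the cork mat (three or four are there): body 42 mm diameter, shoulder, black cap 29 mm diameter, total height 84 mm, the cap spans 58 to 84 mm up; 0.14 kg, low centre of mass. Origin: centre of its underside, z up along its axis. Grip by the cap.
- stock1: Aluminium bottle of the same kind as flask1 (50 mm diameter, 120 mm tall) already in its place on the steel tray; leave it standing there. Origin: centre of its underside.
- stock2: Aluminium bottle of the same kind as flask1 (50 mm diameter, 120 mm tall) already in its place on the steel tray; leave it standing there. Origin: centre of its underside.
- beaker: Small glass beaker among the amber bottles, 54 mm diameter, 70 mm tall; leave it alone. Origin: centre of its underside.
- jar: White plastic jar, 70 mm diameter, 50 mm tall, behind the canister; leave it alone. Origin: centre of its underside.
- spraybottle: Black spray bottle, 52 mm diameter, 141 mm tall, its head reaching up to 37 mm sideways along its own -x, behind the canister; leave it alone. Origin: centre of its underside.
There are look-alikes about, which are no part of the job. Leave any turquoise look-alike of the lid alone.

How it is judged:
On the way, in this order (a step that is already met when the one before it is completed fails the run):
1. every aluminium bottle that stood on the lid stands upright on the tray, the lid still closed (z of each of flask1, flask2, flask3 in the frame of tray below 0.012 m and x of flask1 in the frame of tray between -0.092 and 0.092 m and y of flask1 in the frame of tray between -0.122 and 0.122 m and angle between each of flask1, flask2, flask3's own z axis and vertical below 0.12 rad and x of flask2 in the frame of tray between -0.092 and 0.092 m and y of flask2 in the frame of tray between -0.122 and 0.122 m and x of flask3 in the frame of tray between -0.092 and 0.092 m and y of flask3 in the frame of tray between -0.122 and 0.122 m and horizontal distance between lid and canister below 0.012 m and angle between lid's own z axis and vertical below 0.08 rad and linear speed of each of flask1, flask2, flask3 below 0.05 m/s), for 0.2 s.
2. the lid is tipped up (more than 10 degrees) while still over the canister (angle between lid's own z axis and vertical above 0.17 rad and horizontal distance between lid and canister below 0.07 m), for 0.05 s.
3. the lid lies flat on the bench, right way up, clear of the canister (height (world z) of lid below 0.02 m and angle between lid's own z axis and vertical below 0.08 rad and horizontal distance between lid and canister above 0.15 m and linear speed of lid below 0.03 m/s), for 0.2 s.
4. all the amber bottles stand upright on the floor of the canister (horizontal distance between each of amber1, amber2, amber3, amber4 and canister below 0.056 m and z of each of amber1, amber2, amber3, amber4 in the frame of canister below 0.012 m and angle between each of amber1, amber2, amber3, amber4's own z axis and vertical below 0.12 rad), for 0.2 s.
At the end, for the whole second after the job is handed in: Every aluminium bottle stands on the tray (upright within 7 degrees), every amber bottle stands upright (7 degrees) on the canister's floor, the lid is seated on the rim (within 9 mm of centre, 2.5 mm of height, 2 degrees of level), all is at rest and the bystanders still stand (all of step 4 and z of each of flask1, flask2, flask3 in the frame of tray below 0.012 m and x of flask1 in the frame of tray between -0.092 and 0.092 m and y of flask1 in the frame of tray between -0.122 and 0.122 m and angle between each of flask1, flask2, flask3's own z axis and vertical below 0.12 rad and x of flask2 in the frame of tray between -0.092 and 0.092 m and y of flask2 in the frame of tray between -0.122 and 0.122 m and x of flask3 in the frame of tray between -0.092 and 0.092 m and y of flask3 in the frame of tray between -0.122 and 0.122 m and horizontal distance between lid and canister below 0.009 m and z of lid in the frame of canister between 0.102 and 0.1075 m and angle between lid's own z axis and vertical below 0.035 rad and linear speed of each of amber1, amber2, amber3, amber4, flask1, flask2, flask3, lid below 0.02 m/s and angle between each of stock1, stock2, beaker, jar, spraybottle's own z axis and vertical below 0.2 rad); the robot touches nothing.
It fails at once if a bottle that was already on the tray is knocked over or shifted more than 5 cm (distance of any of stock1, stock2 from where it was at the start of the episode above 0.05 m or angle between any of stock1, stock2's own z axis and vertical above 0.6 rad).
It fails at once if the beaker is knocked over or shifted more than 5 cm (distance of beaker from where it was at the start of the episode above 0.05 m or angle between beaker's own z axis and vertical above 0.6 rad).
It fails at once if the jar or the spray bottle is knocked over or shifted more than 5 cm (distance of any of jar, spraybottle from where it was at the start of the episode above 0.05 m or angle between any of jar, spraybottle's own z axis and vertical above 0.6 rad).
It fails at once if an amber bottle is dropped into the canister ((linear speed of amber1 above 0.9 m/s and horizontal distance between amber1 and canister below 0.06 m and height (world z) of amber1 below 0.09 m) or (linear speed of amber2 above 0.9 m/s and horizontal distance between amber2 and canister below 0.06 m and height (world z) of amber2 below 0.09 m) or (linear speed of amber3 above 0.9 m/s and horizontal distance between amber3 and canister below 0.06 m and height (world z) of amber3 below 0.09 m) or (linear speed of amber4 above 0.9 m/s and horizontal distance between amber4 and canister below 0.06 m and height (world z) of amber4 below 0.09 m)).
Of amber1, amber2, amber3, amber4 only 3 to 4 are there at a start; the rules pass over those that are not, and their reading is None.
Of flask1, flask2, flask3 only 1 to 3 are there at a start; the rules pass over those that are not, and their reading is None.
At some moment in a run one of amber1, amber2, amber3, amber4 may be knocked a few centimetres aside while the robot is not near it.
It also fails if it takes over 210 s, if anything falls off the work surface, if the arm or the gripper's body presses on something with over 40 N, if the wrist force passes 120 N, or if a joint passes its speed limit or range.

## Robot

A 6-joint arm with a two-finger parallel gripper is mounted at the origin on the work surface. World frame = base frame: x ahead of the robot, y to its left, z up, the work surface at z = 0. Lengths are in m, angles in rad, forces in N, time in s.
With the tool pointing down it reaches from about 0.375 to 0.975 m from the base axis. Payload 3.8 kg.
Tool frame: the origin (TCP) lies midway between the tips of the shut fingers; the grasp point (between the pads) lies 19 mm behind it; z points along the fingers, y is the line along which they close (so a half turn about z gives the same grasp; the last joint's range is limited). The gripper opens to 85 mm and grips with 20 to 120 N. Pads are 22 mm wide; open, the fingers measure 114 mm over their backs; the gripper's body (76 mm by 85 mm) begins 54 mm behind the grasp point. The pads swing forward as they close: fully open they stand 13 mm farther back than shut.
Start: joints at [1.3, 0.264, 1.604, -0, 1.274, -0.037], TCP at [0.156, 0.657, 0.231] pointing down, gripper open.
Joint ranges: [-2.63, 2.63], [-0.94, 2.18], [0.31, 2.57], [-1.31, 4.45], [0, 2.66], [-2.55, 2.55]. Speed limits (rad/s): [2.57, 2.57, 3.14, 3.14, 3.14, 3.14].

## Interface

Orientations are given as a rotation vector (axis times angle).
In Python, from workcell import * gives the robot as it stands. The module is installed in compiled form; this text tells all that it offers.
- The arm moves only by the tool apply_moves, never from a script. Its arguments are lists of equal length, an entry for each row: "fingers": the opening, from 0 (shut) to 1 (fully open); "travel": the shift along the tool's x, y, z normalised to -1 to 1, where 1 is 0.05 m, a list of three; "rotation": the turn, a rotation vector about the tool's x, y, z normalised to -1 to 1, where 1 is 6 degrees, a list of three. In form: {"fingers": [fingers, ...], "travel": [[dx, dy, dz], ...], "rotation": [[ax, ay, az], ...]}. A call has 1 to 12 rows; each row shifts and turns the commanded pose from where the row before left it, along the tool's axes as they then stand; what a row does not reach is not made up. A row lasts 1/10 s, in which the tool goes at most 50 mm and 8.59 degrees, less where a joint would pass 70% of its speed; a pose out of reach is approached as far as the arm can. A call with a number of a shift or a turn outside -1 to 1 is refused whole. A call with a gripper value outside its range is refused whole. The fingers move at their own pace and stop on an object; "newtons" is the grip in N (left out, the last holds). Time passes only in rows, so rows that do not move let the fingers close. It gives the time, the measured TCP pose, the force, the opening and the grip force at its end, in the units of the state.
- read_state(): the state, without advancing time (a new reading comes with each control period).
- read_camera(name): name is "scene" or "top" or "wrist"; returns a dict with "image" (480x640x3 uint8, red, green, blue), "fx", "fy", "cx", "cy" (pixels), "extrinsics" (4x4, takes a point from world to camera coordinates). Camera axes: x right, y down, z forward; pixel columns grow to the right and rows downward; lengths in m; the calibration is good to about 2 mm. A picture is of the moment at which its call begins. There is no depth.
- finish_job(): hands the job in; it is judged then, once.
Trained networks look in the newest picture that a camera, given by its name, has taken for a name from the list of things; names that differ only in an ending like _2 or _b are one class to them, and where a whole thing is asked for, a point or a joint stands for the part that bears it (a point fixed in the world has none). Each returns a list of dicts, best first, with "p" (0 to 1); they miss things now and then, are a little off and sometimes report something else, mostly with a low value. They report only what shows in the picture. A call takes as long as a camera call. They do not tell look-alikes from the thing itself.
- regions_of(camera, name): "mask" (480x640 bool, what is visible of it) and "bbox" ([left, top, width, height] in pixels, round what is visible of it).
- tip_of(camera, name): "location" ([column, row] in pixels: a listed point, or the origin of a listed thing).
The state is a dict: "time": time; "q": joint angles; "joint_vel": joint speeds; "joint_torque": joint torques, N m; "tool_pos": TCP position; "tcp_rot": TCP orientation; "wrist_force": force on the tool from outside, world axes, zero at the start; "torque": the same for the moment, N m; "width": opening from 0.0 (shut) to 1.0 (fully open); "grip_force": force on a finger pad.
Only numpy, scipy, OpenCV 4.12 (cv2) and the standard library are available. Lean on these libraries where they do the work, as an engineer would, in place of code of your own. Each camera call takes 0.05 s, during which the arm holds its last target. There are 200 camera calls.

## Working session

There is one attempt and no reset: what is moved stays moved. The work goes in short steps, Python scripts to look and compute and a tool call to move; the robot and the scene stay as the last step left them, time stands still between calls to the robot, and variables do not carry over. Pictures are saved under pics/ and viewed, at most 14 in all, crops included, and the job is handed in when it is done.

Besides the shell and the picture viewer there is one more tool, called by a JSON object that holds its "fn" and its "kwargs", one argument or row to a line. apply_moves: Moves the arm, as the interface text tells. Scaled input: -1 to 1 covers 0.05 m each way for a shift and 6 degrees each way for a turn. Its arguments: {"type":"object","properties":{"fingers":{"type":"array","items":{"type":"number"}},"travel":{"type":"array","items":{"type":"array","items":{"type":"number"}}},"rotation":{"type":"array","items":{"type":"array","items":{"type":"number"}}},"newtons":{"type":"number"}},"required":["fingers","travel","rotation"]}

```bash
mkdir -p pics; cat > h.py <<'E'
from workcell import *
import numpy as np, cv2
from scipy.spatial.transform import Rotation as R
def ray(c,px):
    E=np.array(c["extrinsics"]);Rm=E[:3,:3];o=-Rm.T@E[:3,3]
    d=Rm.T@np.array([(px[0]-c["cx"])/c["fx"],(px[1]-c["cy"])/c["fy"],1]);return o,d
def at(c,px,z):
    o,d=ray(c,px);return o+d*(z-o[2])/d[2]
def proj(c,p):
    E=np.array(c["extrinsics"]);q=E[:3,:3]@np.array(p)+E[:3,3]
    return np.array([c["fx"]*q[0]/q[2]+c["cx"],c["fy"]*q[1]/q[2]+c["cy"]])
def save(n,im): cv2.imwrite(f"pics/{n}.png",cv2.cvtColor(np.ascontiguousarray(im),cv2.COLOR_RGB2BGR))
E
python3 - <<'E'
from h import *
s=read_state();print(s["time"],s["tool_pos"],s["tcp_rot"],R.from_rotvec(s["tcp_rot"]).as_matrix().round(3).tolist())
for cam in("scene","top"):
    c=read_camera(cam);save(cam+"0",c["image"]);print(cam,(-np.array(c["extrinsics"])[:3,:3].T@np.array(c["extrinsics"])[:3,3]).round(3),c["fx"])
    for n,z in [("canister",0),("lid",.105),("lid_tab",.108),("tray",0),("mat",0),("flask1",.111),("amber1",.003),("beaker",.003),("stock1",.003),("jar",0),("spraybottle",0)]:
        print(n,[(round(float(t["p"]),2),np.round(t["location"]).tolist(),at(c,t["location"],z).round(3)[:2].tolist()) for t in tip_of(cam,n) if t["p"]>.2])
E
```

```text
0.0 [0.15619178 0.65592687 0.22995607] [-0.36635513 -3.11983354  0.00350317] [[-0.973, 0.232, -0.001], [0.232, 0.973, -0.002], [0.0, -0.002, -1.0]]
scene [ 0.911 -0.546  0.936] 510.7264252086464
canister [(0.65, [407.0, 157.0], [0.541, 0.399]), (0.55, [337.0, 254.0], [0.575, 0.03])]
lid [(0.93, [339.0, 228.0], [0.579, 0.022]), (0.84, [274.0, 186.0], [0.397, 0.032])]
lid_tab [(0.89, [252.0, 160.0], [0.306, 0.064]), (0.61, [377.0, 252.0], [0.674, 0.017])]
tray [(0.71, [385.0, 161.0], [0.504, 0.351])]
mat [(0.95, [201.0, 359.0], [0.506, -0.334])]
flask1 [(0.94, [336.0, 244.0], [0.6, -0.019]), (0.75, [355.0, 219.0], [0.593, 0.058])]
amber1 [(0.97, [221.0, 372.0], [0.557, -0.332]), (0.66, [150.0, 385.0], [0.468, -0.429]), (0.62, [207.0, 321.0], [0.461, -0.269]), (0.56, [192.0, 402.0], [0.553, -0.405])]
beaker [(0.57, [184.0, 348.0], [0.466, -0.337])]
stock1 [(0.93, [407.0, 155.0], [0.54, 0.401]), (0.79, [392.0, 180.0], [0.555, 0.301])]
jar [(0.57, [333.0, 388.0], [0.745, -0.226])]
spraybottle [(0.95, [429.0, 246.0], [0.728, 0.176]), (0.27, [151.0, 384.0], [0.469, -0.426])]
top [0.497 0.01
[... 218 characters left out ...]
[(0.94, [154.0, 274.0], [0.499, 0.353]), (0.53, [403.0, 168.0], [0.74, -0.213])]
mat [(0.62, [457.0, 271.0], [0.501, -0.334])]
flask1 [(0.65, [280.0, 225.0], [0.597, 0.065]), (0.62, [320.0, 220.0], [0.606, -0.017])]
amber1 [(0.82, [458.0, 252.0], [0.544, -0.336]), (0.74, [497.0, 288.0], [0.46, -0.424]), (0.6, [489.0, 246.0], [0.557, -0.408]), (0.59, [428.0, 288.0], [0.461, -0.266])]
beaker [(0.71, [462.0, 288.0], [0.462, -0.343]), (0.66, [488.0, 246.0], [0.558, -0.405])]
stock1 [(0.98, [180.0, 253.0], [0.546, 0.294]), (0.88, [129.0, 254.0], [0.546, 0.407]), (0.49, [232.0, 172.0], [0.73, 0.177])]
jar [(0.88, [402.0, 169.0], [0.737, -0.211])]
spraybottle [(0.74, [232.0, 169.0], [0.738, 0.18])]
```

View pics/top0.png

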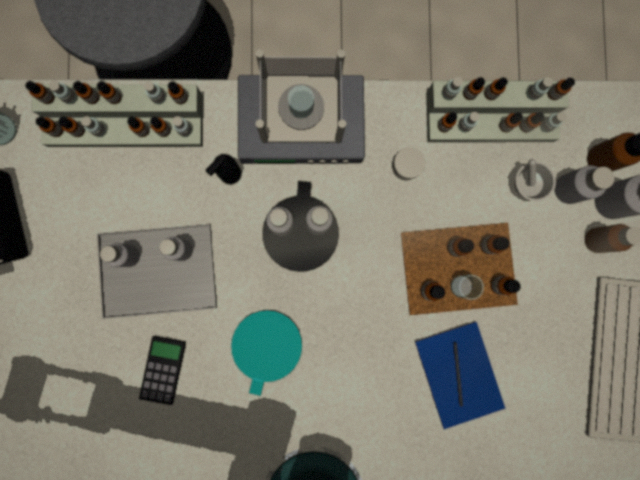

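View pics/scene0.png

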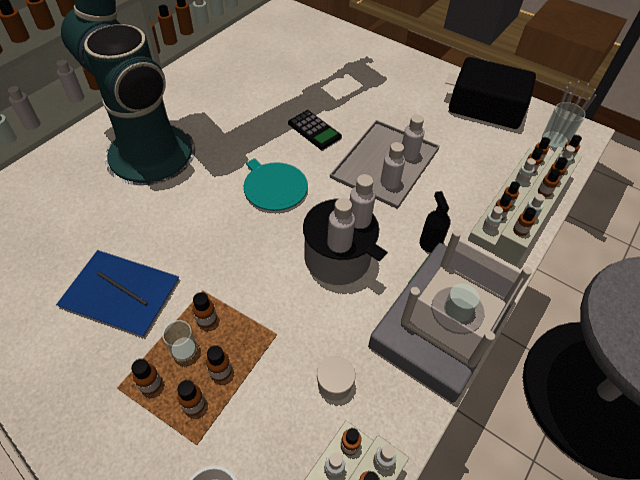

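Candidates, by pixel in the top view:
- **Lid:** the black disc at (300,233) on the canister, or the turquoise look-alike at (266,346). I choose the black one, with its tab at (304,189).
- **Flasks on the lid:** caps at (280,219) and (320,218). The stock bottles at (172,246) and (113,254) stay put.
- **Ambers on the mat:** (460,246), (495,243), (432,291) and (508,286). The glass beaker is at (466,287), and the rack bottles at the back aren't part of the job.

One close crop will check this.

```bash
cat >> h.py <<'E'
def blob(mask,minA=30):
    n,l,st,ce=cv2.connectedComponentsWithStats(mask.astype(np.uint8))
    return [(int(st[i,4]),ce[i].round(1).tolist()) for i in range(1,n) if st[i,4]>minA]
def masks(cam,name,z,pm=.3):
    """centre of min enclosing circle of masks, on plane z"""
    c=read_camera(cam);o=[]
    for r in regions_of(cam,name):
        if r["p"]<pm: continue
        ys,xs=np.nonzero(r["mask"]);(u,v),rad=cv2.minEnclosingCircle(np.c_[xs,ys].astype(np.float32))
        o.append((round(float(r["p"]),2),[round(u),round(v)],round(rad,1),at(c,(u,v),z).round(4)[:2].tolist()))
    return o
E
python3 - <<'E'
from h import *
c=read_camera("top");im=c["image"]
save("crop0",cv2.resize(im[170:320,80:540],None,fx=1.7,fy=1.7,interpolation=cv2.INTER_CUBIC))
b=(im.min(2)>150).astype(np.uint8); sub=np.zeros_like(b);sub[200:240,262:340]=b[200:240,262:340]
for A,p in blob(sub): print("cap",A,p,at(c,p,.231).round(4))
# lid disc: dark turn
g=im.max(2)<75;sub=np.zeros_like(g);sub[175:290,250:350]=g[175:290,250:350]
print(blob(sub,200))
for n,z in [("lid",.111),("mat",.003),("tray",.012)]: print(n,masks("top",n,z))
# tray corners, mat corners
for n in("tray","mat"):
    r=regions_of("top",n)[0];ys,xs=np.nonzero(r["mask"]);q=cv2.boxPoints(cv2.minAreaRect(np.c_[xs,ys].astype(np.float32)))
    print(n,[at(c,p,.005).round(3)[:2].tolist() for p in q])
# black disc ellipse fit on lid mask
r=[x for x in regions_of("top","lid")]
for x in r[:3]:
    h=max(cv2.findContours(x["mask"].astype(np.uint8),0,1)[0],key=len)
    (u,v),_,_=e=cv2.fitEllipse(cv2.convexHull(h));print(e,at(c,(u,v),.111).round(4))
E
```

```text
[(3379, [300.7, 235.2])]
lid [(0.79, [264, 352], 43.5, [0.3407, 0.0985]), (0.65, [299, 226], 45.5, [0.5958, 0.0248]), (0.44, [156, 271], 69.9, [0.5053, 0.316])]
mat [(0.93, [458, 268], 68.4, [0.5079, -0.3362])]
tray [(0.74, [459, 268], 68.3, [0.5067, -0.3345]), (0.57, [156, 270], 70.6, [0.5083, 0.346])]
tray [[0.591, -0.203], [0.614, -0.457], [0.422, -0.469], [0.401, -0.217]]
mat [[0.591, -0.201], [0.617, -0.454], [0.422, -0.469], [0.398, -0.218]]
((264.8081970214844, 350.833251953125), (69.84906768798828, 86.81491088867188), 13.133808135986328) [0.3427 0.096  0.111 ]
((299.77301025390625, 227.19686889648438), (76.0987777709961, 91.51158905029297), 179.66993713378906) [0.5923 0.024  0.111 ]
```

View pics/crop0.png

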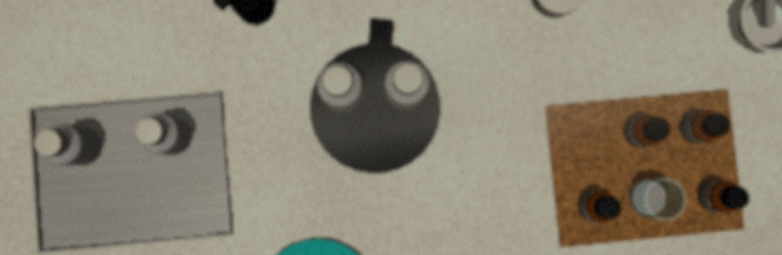

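```bash
python3 - <<'E'
from h import *
c=read_camera("top")
f=lambda p:(p[0]/1.7+80,p[1]/1.7+170)
for n,p,z in [("A",(338,80),.231),("B",(408,77),.231),("lid",(375,107),.111),("tab",(381,33),.111),("s1",(48,142),.123),("s2",(149,131),.123),("tr",(30,108),.012),("tr",(221,93),.012),("tr",(232,234),.012),("tr",(41,249),.012),
 ("m1",(657,129),.087),("m2",(715,124),.087),("m3",(606,207),.087),("m4",(738,196),.087),("bk",(665,197),.07),("turq",((266-80)*1.7,(346-170)*1.7),.014)]:
    print(n,at(c,f(p),z).round(4)[:2])
E
```

```text
A [0.5995 0.0604]
B [ 0.6023 -0.014 ]
lid [0.5805 0.0224]
tab [0.6704 0.0145]
s1 [0.5408 0.4062]
s2 [0.5529 0.2888]
tr [0.5904 0.4743]
tr [0.6086 0.2261]
tr [0.4236 0.211 ]
tr [0.407  0.4569]
m1 [ 0.5527 -0.3279]
m2 [ 0.5584 -0.4012]
m3 [ 0.4567 -0.2617]
m4 [ 0.4686 -0.4272]
bk [ 0.4678 -0.3414]
turq [0.3382 0.1014]
```

{"fn": "apply_moves", "kwargs": {
  "fingers": [1,1,1,1,1,1,1,1,1,1,1,1],
  "travel": [
    [0,0,-1],
    [0,0,-0.8],
    [0,0,0],
    [0,0,0],
    [0,0,0],
    [0,0,0],
    [0,0,0],
    [0,0,0],
    [0,0,0],
    [0,0,0],
    [0,0,0],
    [0,0,0]
  ],
  "rotation": [
    [0,0,1],
    [0,0,1],
    [0,0,1],
    [0,0,1],
    [0,0,1],
    [0,0,1],
    [0,0,1],
    [0,0,1],
    [0,0,1],
    [0,0,1],
    [0,0,1],
    [0,0,1]
  ]
}}

```text
time: 2.95
tool_pos: [0.1564, 0.6566, 0.3213]
tcp_rot: [2.135, 2.304, -0.0]
wrist_force: [-0.5, 0.5, 0.7]
width: 0.999
grip_force: 0.0
```

The crop confirms two flask caps on the black lid with its tab towards +x, four ambers plus the beaker on the mat, and two stock bottles on the tray.

{"fn": "apply_moves", "kwargs": {
  "fingers": [1,1,1,1,1,1,1,1,1,1,1,1],
  "travel": [
    [0,0,0],
    [-0.7,0.52,0],
    [-0.7,0.52,0],
    [-0.7,0.52,0],
    [-0.7,0.52,0],
    [-0.7,0.52,0],
    [-0.7,0.52,0],
    [-0.7,0.52,0],
    [-0.7,0.52,0],
    [-0.7,0.52,0],
    [-0.7,0.52,0],
    [0,0,0]
  ],
  "rotation": [
    [0,0,0.73],
    [0,0,0],
    [0,0,0],
    [0,0,0],
    [0,0,0],
    [0,0,0],
    [0,0,0],
    [0,0,0],
    [0,0,0],
    [0,0,0],
    [0,0,0],
    [0,0,0]
  ]
}}

```text
time: 4.15
tool_pos: [0.4204, 0.3037, 0.3215]
tcp_rot: [2.222, 2.218, 0.0]
wrist_force: [-0.5, 0.2, 1.0]
width: 1.0
grip_force: 0.0
```

{"fn": "apply_moves", "kwargs": {
  "fingers": [1,1,1,1,1,1,1,1,1,0.3,0,0],
  "newtons": 40,
  "travel": [
    [-0.8,0.595,0],
    [-0.8,0.595,0],
    [-0.8,0.595,0],
    [-0.8,0.595,0],
    [-0.8,0.595,0],
    [-0.83,0.595,0.3],
    [0,0,0.8],
    [0,0,0.8],
    [0,0,0.37],
    [0,0,0],
    [0,0,0],
    [0,0,0]
  ],
  "rotation": [
    [0,0,0],
    [0,0,0],
    [0,0,0],
    [0,0,0],
    [0,0,0],
    [0,0,0],
    [0,0,0],
    [0,0,0],
    [0,0,0],
    [0,0,0],
    [0,0,0],
    [0,0,0]
  ]
}}

```text
time: 5.35
tool_pos: [0.5968, 0.07, 0.2111]
tcp_rot: [2.215, 2.225, 0.005]
wrist_force: [0.6, -0.7, 0.2]
width: 0.515
grip_force: 0.0
```

{"fn": "apply_moves", "kwargs": {
  "fingers": [0,0,0,0,0,0],
  "travel": [
    [0,0,0],
    [0,0,0],
    [0,0,0],
    [0,0,0],
    [0,0,0],
    [0,0,0]
  ],
  "rotation": [
    [0,0,0],
    [0,0,0],
    [0,0,0],
    [0,0,0],
    [0,0,0],
    [0,0,0]
  ]
}}

```text
time: 5.95
tool_pos: [0.5973, 0.0696, 0.2115]
tcp_rot: [2.215, 2.223, 0.006]
wrist_force: [1.6, -0.7, 6.8]
width: 0.355
grip_force: 39.8
```

{"fn": "apply_moves", "kwargs": {
  "fingers": [0,0,0,0,0,0,0,0,0,0,0,0],
  "newtons": 60,
  "travel": [
    [0,0,-0.3],
    [0,0,-0.8],
    [0.3,-0.14,-0.6],
    [0.6,-0.3,0],
    [0.8,-0.35,0],
    [0.8,-0.35,0],
    [0.8,-0.35,0],
    [0.8,-0.35,0],
    [0.8,-0.35,0],
    [0.8,-0.35,0],
    [0.6,-0.2,0],
    [0.3,-0.1,0]
  ],
  "rotation": [
    [0,0,0],
    [0,0,0],
    [0,0,0],
    [0,0,0],
    [0,0,0],
    [0,0,0],
    [0,0,0],
    [0,0,0],
    [0,0,0],
    [0,0,0],
    [0,0,0],
    [0,0,0]
  ]
}}

```text
time: 7.15
tool_pos: [0.4502, 0.4009, 0.2937]
tcp_rot: [-2.213, -2.228, 0.002]
wrist_force: [-0.4, -0.7, -1.3]
width: 0.348
grip_force: 59.8
```

```bash
python3 - <<'E'
from h import *
s=read_state();c=read_camera("top");save("t1",c["image"][170:330,80:400]);print(s["tool_pos"],s["tcp_rot"],s["width"],s["wrist_force"])
print([(round(float(t["p"]),2),np.round(t["location"]).tolist(),at(c,t["location"],.11).round(3)[:2].tolist()) for t in tip_of("top","flask1")])
E
```

```text
[0.45020448 0.40092244 0.29374197] [-2.21348953e+00 -2.22814101e+00  1.61166264e-03] 0.347652153059873 [-0.3506248  -0.7459681  -1.28975779]
[(0.82, [321.0, 220.0], [0.606, -0.02]), (0.72, [96.0, 299.0], [0.451, 0.434])]
```

{"fn": "apply_moves", "kwargs": {
  "fingers": [0,0,0,0,0,0,0,0.6,0.6,0.6,0.6,0.6],
  "travel": [
    [0,0,0.8],
    [0,0,0.8],
    [0,0,0.8],
    [0,0,0.8],
    [0,0,0.4],
    [0,0,0.18],
    [0,0,0],
    [0,0,0],
    [0,0,0],
    [0,0,0],
    [0,0,-0.4],
    [0,0,-0.8]
  ],
  "rotation": [
    [0,0,0],
    [0,0,0],
    [0,0,0],
    [0,0,0],
    [0,0,0],
    [0,0,0],
    [0,0,0],
    [0,0,0],
    [0,0,0],
    [0,0,0],
    [0,0,0],
    [0,0,0]
  ]
}}

```text
time: 8.45
tool_pos: [0.4498, 0.3968, 0.1617]
tcp_rot: [-2.216, -2.225, 0.012]
wrist_force: [0.3, 0.1, -0.3]
width: 0.6
grip_force: 0.0
```

{"fn": "apply_moves", "kwargs": {
  "fingers": [1,1,1,1,1,1,1,1,1,1,1,1],
  "travel": [
    [0,0,-1],
    [0,0,-1],
    [0,0,-0.6],
    [-0.85,0.32,0],
    [-0.85,0.32,0],
    [-0.85,0.32,0],
    [-0.85,0.32,0],
    [-0.85,0.32,0],
    [-0.85,0.32,0],
    [-0.85,0.32,0],
    [-0.85,0.32,0],
    [0,0,0]
  ],
  "rotation": [
    [0,0,0],
    [0,0,0],
    [0,0,0],
    [0,0,0],
    [0,0,0],
    [0,0,0],
    [0,0,0],
    [0,0,0],
    [0,0,0],
    [0,0,0],
    [0,0,0],
    [0,0,0]
  ]
}}

```text
time: 9.65
tool_pos: [0.583, 0.0542, 0.2952]
tcp_rot: [2.221, 2.218, -0.001]
wrist_force: [-0.2, -0.2, -0.4]
width: 1.0
grip_force: 0.0
```

```bash
python3 - <<'E'
from h import *
s=read_state();print(s["tool_pos"],s["tcp_rot"],s["width"])
for cam in("top","scene"):
    c=read_camera(cam)
    if cam=="scene":save("s2",c["image"][80:300,260:480])
    print(cam,[(round(float(t["p"]),2),np.round(t["location"]).tolist(),at(c,t["location"],.003).round(3)[:2].tolist(),at(c,t["location"],.111).round(3)[:2].tolist()) for t in tip_of(cam,"flask1")])
E
```

```text
[0.58298314 0.05417418 0.29522934] [ 2.22109784e+00  2.21761254e+00 -8.68226276e-04] 1.000041029980304
top [(0.98, [137.0, 298.0], [0.447, 0.39], [0.452, 0.353]), (0.4, [317.0, 224.0], [0.611, -0.015], [0.599, -0.012]), (0.3, [488.0, 247.0], [0.555, -0.407], [0.549, -0.366])]
scene [(0.48, [374.0, 146.0], [0.452, 0.376], [0.505, 0.269])]
```

{"fn": "apply_moves", "kwargs": {
  "fingers": [1,1,1,1,1,0.3,0,0,0,0,0,0],
  "newtons": 60,
  "travel": [
    [-0.7,0.2,0],
    [-0.68,0.18,0],
    [0,0,0.8],
    [0,0,0.6],
    [0,0,0.32],
    [0,0,0],
    [0,0,0],
    [0,0,0],
    [0,0,0],
    [0,0,0],
    [0,0,0],
    [0,0,0]
  ],
  "rotation": [
    [0,0,0],
    [0,0,0],
    [0,0,0],
    [0,0,0],
    [0,0,0],
    [0,0,0],
    [0,0,0],
    [0,0,0],
    [0,0,0],
    [0,0,0],
    [0,0,0],
    [0,0,0]
  ]
}}

```text
time: 11.05
tool_pos: [0.6025, -0.0096, 0.2113]
tcp_rot: [2.215, 2.223, 0.005]
wrist_force: [0.9, -0.3, 6.5]
width: 0.355
grip_force: 59.7
```

```bash
python3 - <<'E'
from h import *
s=read_state();print(s["tool_pos"],s["tcp_rot"],s["width"])
c=read_camera("scene");save("s3",cv2.resize(c["image"][90:310,260:480],None,fx=2.5,fy=2.5,interpolation=cv2.INTER_CUBIC))
E
```

```text
[ 0.60246952 -0.00962894  0.21134549] [2.21473229 2.22321305 0.00543493] 0.3548147448567012
```

View pics/s3.png

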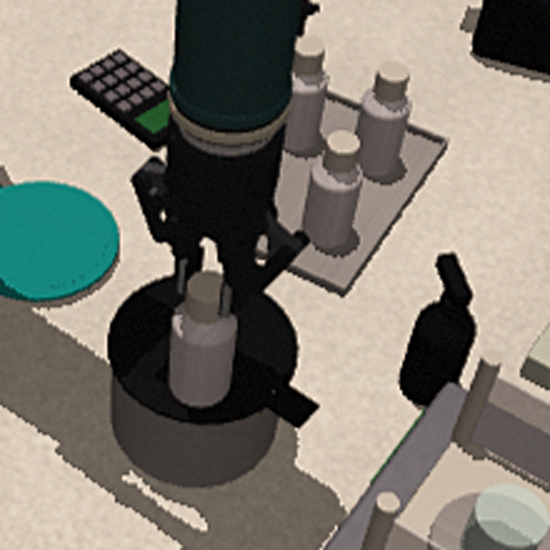

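The picture shows flask A upright on the tray's near half at (310,100), and the gripper holding the remaining flask's cap at (205,285).

{"fn": "apply_moves", "kwargs": {
  "fingers": [0,0,0,0,0,0,0,0,0,0,0,0],
  "travel": [
    [0,0,-0.3],
    [0,0,-0.8],
    [0.3,-0.15,-0.5],
    [0.6,-0.3,0],
    [0.8,-0.4,0],
    [0.8,-0.4,0],
    [0.8,-0.4,0],
    [0.8,-0.4,0],
    [0.8,-0.4,0],
    [0.6,-0.25,0],
    [0.4,-0.15,0],
    [0,0,0]
  ],
  "rotation": [
    [0,0,0],
    [0,0,0],
    [0,0,0],
    [0,0,0],
    [0,0,0],
    [0,0,0],
    [0,0,0],
    [0,0,0],
    [0,0,0],
    [0,0,0],
    [0,0,0],
    [0,0,0]
  ]
}}

```text
time: 12.3
tool_pos: [0.4554, 0.2869, 0.289]
tcp_rot: [-2.212, -2.229, 0.001]
wrist_force: [-0.5, -0.3, -1.1]
width: 0.35
grip_force: 59.8
```

{"fn": "apply_moves", "kwargs": {
  "fingers": [0,0,0,0,0,0,0,0.6,0.6,0.6,0.6,0.6],
  "travel": [
    [0,0,0.8],
    [0,0,0.8],
    [0,0,0.8],
    [0,0,0.8],
    [0,0,0.3],
    [0,0,0.13],
    [0,0,0],
    [0,0,0],
    [0,0,0],
    [0,0,0],
    [0,0,-0.4],
    [0,0,-0.8]
  ],
  "rotation": [
    [0,0,0],
    [0,0,0],
    [0,0,0],
    [0,0,0],
    [0,0,0],
    [0,0,0],
    [0,0,0],
    [0,0,0],
    [0,0,0],
    [0,0,0],
    [0,0,0],
    [0,0,0]
  ]
}}

```text
time: 13.5
tool_pos: [0.4547, 0.2836, 0.1652]
tcp_rot: [-2.216, -2.225, 0.01]
wrist_force: [0.6, 0.4, -0.4]
width: 0.6
grip_force: 0.0
```

{"fn": "apply_moves", "kwargs": {
  "fingers": [1,1,1,1,1,1,1,1,1,1,1,1],
  "travel": [
    [0,0,-0.8],
    [0,0,-0.8],
    [0,0,-0.4],
    [0,0,0],
    [0,0,0],
    [0,0,0],
    [0,0,0],
    [0,0,0],
    [0,0,0],
    [0,0,0],
    [0,0,0],
    [0,0,0]
  ],
  "rotation": [
    [0,0,-1],
    [0,0,-1],
    [0,0,-1],
    [0,0,-1],
    [0,0,-1],
    [0,0,-1],
    [0,0,-1],
    [0,0,-1],
    [0,0,-1],
    [0,0,-1],
    [0,0,-1],
    [0,0,-1]
  ]
}}

```text
time: 14.7
tool_pos: [0.4573, 0.285, 0.2684]
tcp_rot: [0.478, 3.103, 0.002]
wrist_force: [-0.4, -0.5, 0.4]
width: 0.999
grip_force: 0.0
```

```bash
cat >> h.py <<'E'
def goal(x,y,yaw_deg,z):
    """remaining: turn units about tool z to bring tool y to yaw, then tool-axis travel units after the turn"""
    s=read_state();M=R.from_rotvec(s["tcp_rot"]).as_matrix();cur=np.degrees(np.arctan2(M[1,1],M[0,1]))
    t=(cur-yaw_deg+180)%360-180;yw=np.radians(yaw_deg)
    Y=np.array([np.cos(yw),np.sin(yw),0]);X=np.cross(Y,[0,0,-1]);d=np.array([x,y,z])-s["tool_pos"]
    print("pos",s["tool_pos"].round(4),"w",round(s["width"],3),"yaw",cur.round(1),"turn",(t/6).round(2),"travel",(np.array([d@X,d@Y,-d[2]])/.05).round(2),"q6",round(s["q"][5],2),"tilt",np.degrees(np.arccos(-M[2,2])).round(2))
E
python3 - <<'E'
from h import *
c=read_camera("top");im=c["image"];save("top2",im)
E=None
for n,z in[("lid",.105),("lid_tab",.108),("flask1",.003)]:
    print(n,[(round(float(t["p"]),2),np.round(t["location"]).tolist(),at(c,t["location"],z).round(4)[:2].tolist()) for t in tip_of("top",n) if t["p"]>.3])
# dark disc+tab segmentation
g=im.max(2)<75;sub=np.zeros(g.shape,np.uint8);sub[175:290,250:350]=g[175:290,250:350]
k=cv2.morphologyEx(sub,cv2.MORPH_OPEN,cv2.getStructuringElement(2,(25,25)))
cs=max(cv2.findContours(k,0,1)[0],key=len);e=cv2.fitEllipse(cs);print(e,at(c,e[0],.111).round(4))
t=sub&~cv2.dilate(k,np.ones((5,5)));print([(b,at(c,b[1],.111).round(4)) for b in blob(t,30)])
goal(.673,.0145,84.8,.3)
E
```

```text
lid [(0.97, [264.0, 344.0], [0.3551, 0.0987]), (0.81, [299.0, 238.0], [0.5708, 0.0252])]
lid_tab [(0.78, [306.0, 189.0], [0.6711, 0.0113]), (0.6, [256.0, 387.0], [0.2699, 0.1141])]
flask1 [(0.86, [183.0, 292.0], [0.4575, 0.2863]), (0.55, [136.0, 296.0], [0.4504, 0.3909])]
((300.1075134277344, 232.83306884765625), (72.4473876953125, 74.67427825927734), 0.2341885268688202) [0.5807 0.0234 0.111 ]
[((135, [303.8, 186.6]), array([0.6763, 0.0151, 0.111 ]))]
pos [0.4572 0.285  0.268 ] w 1.002 yaw 72.1 turn -2.12 travel [-4.79 -5.   -0.64] q6 -0.75 tilt 0.08
```

View pics/top2.png

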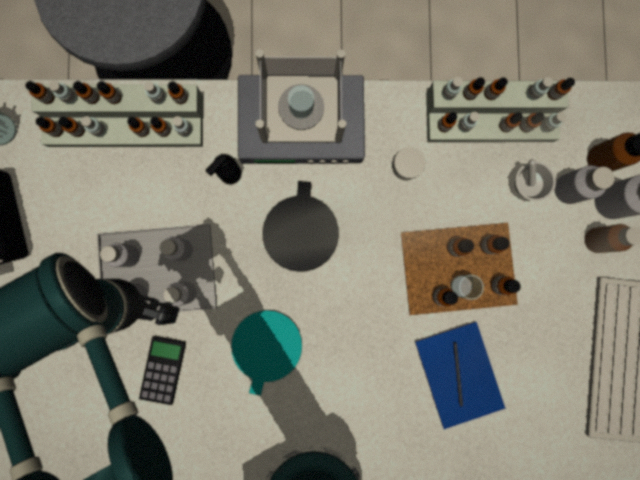

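The lid is clear and both flasks stand on the tray. The amber near (445,295) has already been nudged next to the beaker, so I'll re-measure it later.

{"fn": "apply_moves", "kwargs": {
  "fingers": [0.75,0.75,0.75,0.75,0.75,0.75,0.75,0.75,0.75,0.75,0.75,0.75],
  "travel": [
    [0,0,0],
    [0,0,0],
    [0,0,0],
    [-0.6,-0.62,0.1],
    [-0.6,-0.62,0.1],
    [-0.6,-0.62,0.1],
    [-0.6,-0.62,0.2],
    [-0.6,-0.62,0.2],
    [-0.6,-0.62,0.2],
    [-0.6,-0.62,0.2],
    [-0.6,-0.62,0.2],
    [0,0,0]
  ],
  "rotation": [
    [0,0,-1],
    [0,0,-1],
    [0,0,-0.12],
    [0,0,0],
    [0,0,0],
    [0,0,0],
    [0,0,0],
    [0,0,0],
    [0,0,0],
    [0,0,0],
    [0,0,0],
    [0,0,0]
  ]
}}

```text
time: 16.1
tool_pos: [0.676, 0.012, 0.1998]
tcp_rot: [-0.151, -3.137, 0.003]
wrist_force: [-0.3, -0.0, -0.9]
width: 0.753
grip_force: 0.0
```

```bash
python3 - <<'E'
from h import *
goal(.676,.0148,84.8,.098)
c=read_camera("wrist");save("w1",c["image"])
for n,z in[("lid",.105),("lid_tab",.108),("canister",0)]:
    print(n,[(round(float(t["p"]),2),np.round(t["location"]).tolist(),at(c,t["location"],z).round(4)[:2].tolist()) for t in tip_of("wrist",n) if t["p"]>.3])
E
```

```text
pos [0.676  0.012  0.1998] w 0.753 yaw 84.5 turn -0.05 travel [0.   0.06 2.04] q6 -1.49 tilt 0.14
lid [(0.58, [318.0, 111.0], [0.5825, 0.0228])]
lid_tab [(0.73, [319.0, 250.0], [0.6801, 0.0144])]
canister []
```

View pics/w1.png

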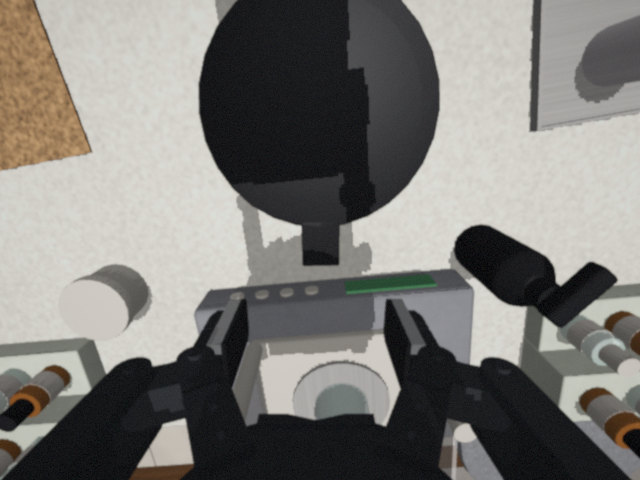

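The wrist view shows the tab at (320,245), centred between the open fingers, with nothing in their way.

{"fn": "apply_moves", "kwargs": {
  "fingers": [0.75,0.75,0.75,0.75,0.75,0.3,0,0,0,0,0,0],
  "newtons": 110,
  "travel": [
    [-0.02,0.05,0.5],
    [0,0,0.6],
    [0,0,0.5],
    [0,0,0.3],
    [0,0,0.12],
    [0,0,0],
    [0,0,0],
    [0,0,0],
    [0,0,0],
    [0,0,0],
    [0,0,0],
    [0,0,0]
  ],
  "rotation": [
    [0,0,0],
    [0,0,0],
    [0,0,0],
    [0,0,0],
    [0,0,0],
    [0,0,0],
    [0,0,0],
    [0,0,0],
    [0,0,0],
    [0,0,0],
    [0,0,0],
    [0,0,0]
  ]
}}

```text
time: 17.5
tool_pos: [0.6769, 0.019, 0.1036]
tcp_rot: [0.139, 3.135, 0.0]
wrist_force: [-1.5, 0.8, 6.0]
width: 0.278
grip_force: 107.8
```

{"fn": "apply_moves", "kwargs": {
  "fingers": [0,0,0,0,0,0,0,0,0],
  "newtons": 120,
  "travel": [
    [0,0,-0.175],
    [0,0,-0.175],
    [0,0,-0.175],
    [0,0,-0.175],
    [0,0,-0.175],
    [0,0,-0.175],
    [0,0,-0.175],
    [0,0,0],
    [0,0,0]
  ],
  "rotation": [
    [0,-0.5,0],
    [0,-0.5,0],
    [0,-0.5,0],
    [0,-0.5,0],
    [0,-0.5,0],
    [0,-0.5,0],
    [0,-0.5,0],
    [0,0,0],
    [0,0,0]
  ]
}}

```text
time: 18.4
tool_pos: [0.6656, 0.0199, 0.1616]
tcp_rot: [0.123, 2.774, -0.022]
wrist_force: [-0.6, -0.2, 0.2]
width: 0.278
grip_force: 118.7
```

```bash
python3 - <<'E'
from h import *
goal(.676,.0148,84.8,.098);print(read_state()["wrist_force"])
c=read_camera("scene");save("s4",cv2.resize(c["image"][90:310,230:450],None,fx=2.5,fy=2.5,interpolation=cv2.INTER_CUBIC))
E
```

```text
pos [0.6656 0.0199 0.1616] w 0.278 yaw 84.9 turn 0.02 travel [-0.22 -0.08  1.27] q6 -1.44 tilt 20.94
[-0.59930681 -0.22119953  0.18219867]
```

View pics/s4.png

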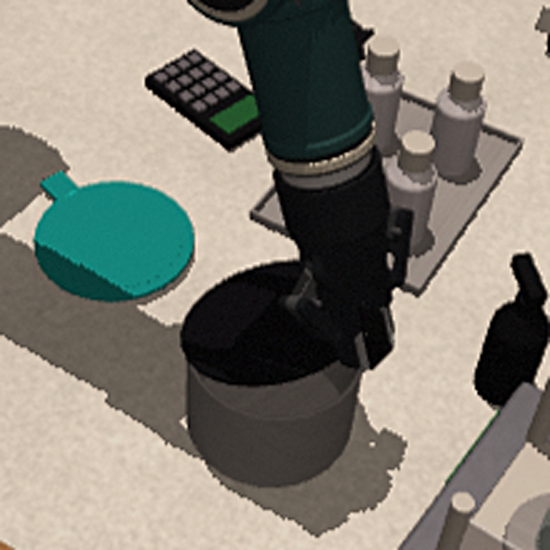

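The lid is tipped about 21° and held by the tab, with its far edge still on the rim at (185,335).

{"fn": "apply_moves", "kwargs": {
  "fingers": [0,0,0,0,0,0,0,0,0],
  "travel": [
    [-0.18,0,-0.47],
    [-0.25,0,-0.65],
    [-0.25,0,-0.65],
    [-0.25,0,-0.65],
    [0,0,0],
    [0,0,0],
    [0,0,0],
    [0,0,0],
    [0,0,0]
  ],
  "rotation": [
    [0,0,0],
    [0,0,0],
    [0,0,0],
    [0,0,0],
    [0,0.8,0],
    [0,0.9,0],
    [0,0.9,0],
    [0,0.9,0],
    [0,0,0]
  ]
}}

```text
time: 19.35
tool_pos: [0.6685, 0.0194, 0.2889]
tcp_rot: [-0.139, -3.136, -0.0]
wrist_force: [-0.3, -0.3, -2.2]
width: 0.277
grip_force: 118.6
```

{"fn": "apply_moves", "kwargs": {
  "fingers": [0,0,0,0,0,0,0,0,0,0],
  "travel": [
    [0.25,-0.2,0],
    [0.6,-0.45,0],
    [0.6,-0.45,0],
    [0.6,-0.45,0],
    [0.6,-0.45,0],
    [0.6,-0.45,0],
    [0.5,-0.35,0],
    [0.2,-0.17,0],
    [0,0,0],
    [0,0,0]
  ],
  "rotation": [
    [0,0,0],
    [0,0,0],
    [0,0,0],
    [0,0,0],
    [0,0,0],
    [0,0,0],
    [0,0,0],
    [0,0,0],
    [0,0,0],
    [0,0,0]
  ]
}}

```text
time: 20.35
tool_pos: [0.4569, -0.1105, 0.2911]
tcp_rot: [0.139, 3.137, 0.0]
wrist_force: [-0.5, 0.7, -1.3]
width: 0.272
grip_force: 118.6
```

```bash
python3 - <<'E'
from h import *
goal(.456,-.109,84.8,.002);print(read_state()["wrist_force"])
c=read_camera("scene");a=c["image"][60:300,150:400];c=read_camera("top");b=c["image"][170:410,200:450]
save("s5",cv2.resize(np.hstack([a,b]),None,fx=1.6,fy=1.6,interpolation=cv2.INTER_CUBIC))
E
```

```text
pos [ 0.4569 -0.1105  0.2911] w 0.272 yaw 84.9 turn 0.02 travel [0.02 0.03 5.78] q6 -1.77 tilt 0.11
[-0.49343155  0.6998015  -1.34186706]
```

View pics/s5.png

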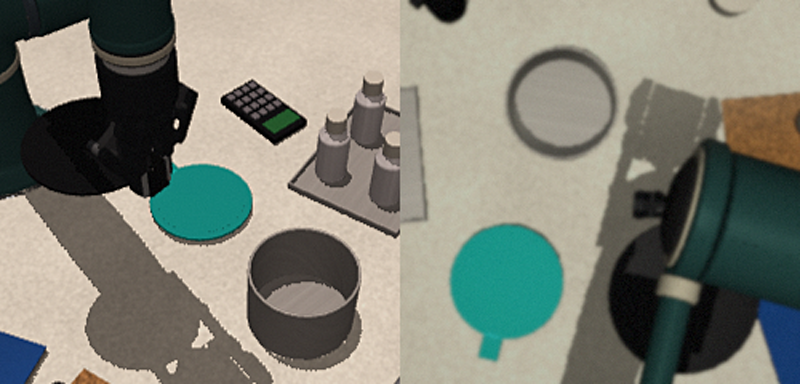

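The lid is held level, the canister is open and empty, and the spot at about (0.36, -0.10) is free. I'll lower it.

{"fn": "apply_moves", "kwargs": {
  "fingers": [0,0,0,0,0,0,0,0,0,0,0],
  "travel": [
    [0,0,0.5],
    [0,0,0.8],
    [0,0,0.8],
    [0,0,0.8],
    [0,0,0.8],
    [0,0,0.8],
    [0,0,0.5],
    [0,0,0.3],
    [0,0,0.2],
    [0,0,0.1],
    [0,0,0]
  ],
  "rotation": [
    [0,0,0],
    [0,0,0],
    [0,0,0],
    [0,0,0],
    [0,0,0],
    [0,0,0],
    [0,0,0],
    [0,0,0],
    [0,0,0],
    [0,0,0],
    [0,0,0]
  ]
}}

```text
time: 21.55
tool_pos: [0.4566, -0.1104, 0.0107]
tcp_rot: [-0.138, -3.138, -0.0]
wrist_force: [0.3, -0.4, -0.8]
width: 0.273
grip_force: 118.5
```

{"fn": "apply_moves", "kwargs": {
  "fingers": [0,0,0,0.4,0.5,0.7,0.7,0.7,0.7,0.7,0.7,0.7],
  "travel": [
    [0,0,0.05],
    [0,0,0.03],
    [0,0,0],
    [0,0,0],
    [0,0,0],
    [0,0,0],
    [0,0,0],
    [0,0,0],
    [0,0,-0.4],
    [0,0,-0.9],
    [0,0,-1],
    [0,0,-1]
  ],
  "rotation": [
    [0,0,0],
    [0,0,0],
    [0,0,0],
    [0,0,0],
    [0,0,0],
    [0,0,0],
    [0,0,0],
    [0,0,0],
    [0,0,0],
    [0,0,0],
    [0,0,0],
    [0,0,0]
  ]
}}

```text
time: 22.75
tool_pos: [0.4554, -0.1104, 0.1733]
tcp_rot: [-0.138, -3.137, -0.001]
wrist_force: [0.7, -1.2, -0.8]
width: 0.7
grip_force: 0.0
```

{"fn": "apply_moves", "kwargs": {
  "fingers": [1,1,1,1,1,1,1],
  "travel": [
    [0,0,-1],
    [0.1,-0.8,-0.5],
    [0,-0.8,0],
    [0,0,0],
    [0,0,0],
    [0,0,0],
    [0,0,0]
  ],
  "rotation": [
    [0,0,1],
    [0,0,1],
    [0,0,1],
    [0,0,1],
    [0,0,1],
    [0,0,1],
    [0,0,1]
  ]
}}

```text
time: 23.45
tool_pos: [0.4316, -0.1873, 0.2469]
tcp_rot: [-1.261, -2.877, -0.0]
wrist_force: [-1.0, -0.5, 0.6]
width: 1.002
grip_force: 0.0
```

```bash
python3 - <<'E'
from h import *
goal(.553,-.33,0,.3)
for cam in("top","scene"):
    c=read_camera(cam);save("n_"+cam,c["image"])
    for n,z in[("canister",0),("lid",.008),("lid_tab",.011),("amber1",.003),("beaker",.003)]:
        print(cam,n,[(round(float(t["p"]),2),np.round(t["location"]).tolist(),at(c,t["location"],z).round(3)[:2].tolist()) for t in tip_of(cam,n) if t["p"]>.3])
E
```

```text
pos [ 0.4316 -0.1873  0.2469] w 1.002 yaw 42.7 turn 7.11 travel [-2.85  2.43 -1.06] q6 -1.21 tilt 0.01
top canister [(0.78, [303.0, 235.0], [0.586, 0.018]), (0.6, [458.0, 250.0], [0.548, -0.338]), (0.32, [458.0, 290.0], [0.456, -0.336])]
top lid [(0.66, [263.0, 346.0], [0.338, 0.109]), (0.59, [156.0, 270.0], [0.508, 0.345]), (0.57, [357.0, 338.0], [0.353, -0.102])]
top lid_tab [(0.93, [363.0, 291.0], [0.456, -0.117]), (0.81, [255.0, 388.0], [0.246, 0.126]), (0.75, [461.0, 286.0], [0.467, -0.339])]
top amber1 [(0.92, [455.0, 249.0], [0.551, -0.329]), (0.74, [488.0, 246.0], [0.557, -0.405]), (0.56, [502.0, 286.0], [0.465, -0.434]), (0.54, [443.0, 292.0], [0.454, -0.299])]
top beaker [(0.61, [461.0, 285.0], [0.468, -0.34])]
scene canister [(0.67, [337.0, 256.0], [0.578, 0.024]), (0.6, [193.0, 325.0], [0.443, -0.291]), (0.44, [373.0, 143.0], [0.444, 0.388])]
scene lid [(0.91, [278.0, 184.0], [0.339, 0.109]), (0.64, [226.0, 246.0], [0.366, -0.107]), (0.46, [149.0, 382.0], [0.465, -0.427])]
scene lid_tab [(0.88, [253.0, 160.0], [0.239, 0.136]), (0.85, [256.0, 266.0], [0.457, -0.109]), (0.6, [182.0, 348.0], [0.466, -0.342])]
scene amber1 [(0.84, [194.0, 402.0], [0.556, -0.403]), (0.65, [222.0, 372.0], [0.558, -0.33]), (0.6, [194.0, 326.0], [0.448, -0.293])]
scene beaker [(0.55, [182.0, 348.0], [0.463, -0.342])]
```

View pics/n_scene.png

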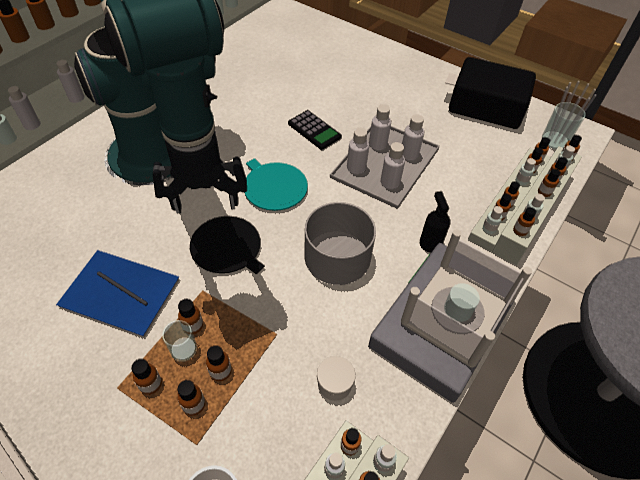

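The lid lies flat on the bench at (225,243) and all four ambers stand, with m3 at (190,312) right next to the beaker at (180,340). I'll go to m1 first.

{"fn": "apply_moves", "kwargs": {
  "fingers": [1,1,1,1,1,1,1,1,1,1,1,1],
  "travel": [
    [0,0,0],
    [0,0,0],
    [0,0,0],
    [0,0,0],
    [0,0,0],
    [0,0,0],
    [0,0,0.3],
    [0,0,0.5],
    [-0.71,0.615,0.2],
    [-0.71,0.615,0],
    [-0.71,0.615,0],
    [-0.71,0.615,0]
  ],
  "rotation": [
    [0,0,1],
    [0,0,1],
    [0,0,1],
    [0,0,1],
    [0,0,1],
    [0,0,1],
    [0,0,1],
    [0,0,0.11],
    [0,0,0],
    [0,0,0],
    [0,0,0],
    [0,0,0]
  ]
}}

```text
time: 25.25
tool_pos: [0.5566, -0.3298, 0.1966]
tcp_rot: [-2.215, -2.227, 0.0]
wrist_force: [0.7, -0.5, 1.1]
width: 0.997
grip_force: 0.0
```

{"fn": "apply_moves", "kwargs": {
  "fingers": [1,1],
  "travel": [
    [0,0,0],
    [0,0,0]
  ],
  "rotation": [
    [0,0,0],
    [0,0,0]
  ]
}}

```text
time: 25.45
tool_pos: [0.5556, -0.329, 0.1957]
tcp_rot: [-2.215, -2.225, 0.001]
wrist_force: [0.7, 0.4, 0.3]
width: 0.997
grip_force: 0.0
```

```bash
python3 - <<'E'
from h import *
goal(.5545,-.33,0,.068)
c=read_camera("wrist");save("w2",c["image"])
print([(round(float(t["p"]),2),np.round(t["location"]).tolist(),at(c,t["location"],.003).round(4)[:2].tolist()) for t in tip_of("wrist","amber1") if t["p"]>.2])
for r in regions_of("wrist","amber1")[:4]:
    m=r["mask"]&(c["image"].max(2)<60);print(round(r["p"],2),r["bbox"],[(b,at(c,b[1],.087).round(4)[:2]) for b in blob(m,150)])
E
```

```text
pos [ 0.5556 -0.329   0.1957] w 0.997 yaw 0.2 turn 0.04 travel [-0.02 -0.02  2.55] q6 -0.58 tilt 0.14
[(0.92, [315.0, 217.0], [0.5558, -0.331]), (0.73, [319.0, 285.0], [0.56, -0.4089]), (0.72, [207.0, 182.0], [0.4465, -0.2952]), (0.6, [238.0, 299.0], [0.4688, -0.4271])]
0.86 [209.5, 283.4, 49.8, 73.4] [((557, [228.4, 334.5]), array([ 0.4798, -0.4167]))]
0.84 [152.8, 157.9, 72.3, 55.3] [((1299, [178.1, 191.8]), array([ 0.4515, -0.2904]))]
0.69 [297.8, 267.9, 44.0, 67.7] [((986, [320.4, 316.8]), array([ 0.561 , -0.3984]))]
0.66 [290.2, 198.2, 50.3, 59.4] [((1045, [315.8, 237.1]), array([ 0.5567, -0.3261]))]
```

View pics/w2.png

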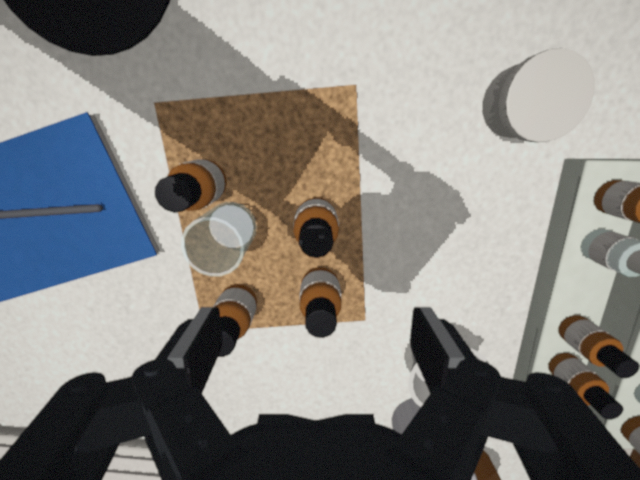

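The wrist view agrees with the other estimates: m1's cap at (316,237) is right under the gripper, m2 is at (320,317), m3 at (178,192) and m4 at (230,335).

{"fn": "apply_moves", "kwargs": {
  "fingers": [1,1,1,1,1,0.3,0,0,0,0,0,0],
  "newtons": 50,
  "travel": [
    [0,0,0.7],
    [0,0,0.8],
    [0,0,0.6],
    [0,0,0.3],
    [0,0,0.15],
    [0,0,0],
    [0,0,0],
    [0,0,0],
    [0,0,0],
    [0,0,0],
    [0,0,0],
    [0,0,0]
  ],
  "rotation": [
    [0,0,0],
    [0,0,0],
    [0,0,0],
    [0,0,0],
    [0,0,0],
    [0,0,0],
    [0,0,0],
    [0,0,0],
    [0,0,0],
    [0,0,0],
    [0,0,0],
    [0,0,0]
  ]
}}

```text
time: 26.8
tool_pos: [0.5565, -0.3294, 0.0714]
tcp_rot: [2.214, 2.225, 0.001]
wrist_force: [-1.8, 0.1, 6.1]
width: 0.315
grip_force: 49.1
```

```bash
python3 - <<'E'
from h import *
goal(.580,.023-.04,0,.075)
E
```

```text
pos [ 0.5565 -0.3294  0.0714] w 0.315 yaw 0.3 turn 0.05 travel [ 6.25  0.47 -0.07] q6 -0.58 tilt 0.15
```

{"fn": "apply_moves", "kwargs": {
  "fingers": [0,0,0,0,0,0,0,0,0,0,0,0],
  "travel": [
    [0,0,-0.5],
    [0,0,-0.9],
    [0,0,-0.9],
    [0.35,0.02,-0.5],
    [0.7,0.05,0],
    [0.9,0.08,0],
    [0.9,0.08,0],
    [0.9,0.08,0],
    [0.9,0.08,0],
    [0.8,0.08,0],
    [0.5,0,0],
    [0.3,0,0]
  ],
  "rotation": [
    [0,0,0],
    [0,0,0],
    [0,0,0],
    [0,0,0],
    [0,0,0],
    [0,0,0],
    [0,0,0],
    [0,0,0],
    [0,0,0],
    [0,0,0],
    [0,0,0],
    [0,0,0]
  ]
}}

```text
time: 28.0
tool_pos: [0.5772, -0.0137, 0.2093]
tcp_rot: [-2.213, -2.229, -0.0]
wrist_force: [-0.2, -0.8, -1.9]
width: 0.32
grip_force: 49.6
```

```bash
python3 - <<'E'
from h import *
goal(.580,.023-.04,0,.0755)
c=read_camera("top");im=c["image"];save("cn",im)
# canister rim from picture is partly hidden; check with edge
c=read_camera("wrist");save("w3",c["image"])
for u in range(0,1):pass
g=cv2.cvtColor(c["image"],cv2.COLOR_RGB2GRAY)
for a in np.arange(0,360,45):
    p=proj(c,[.58+.07*np.cos(np.radians(a)),.023+.07*np.sin(np.radians(a)),.105]);print(a,p.round(0))
im=c["image"].copy()
for r,z,col in((.07,.105,(255,0,0)),(.074,.105,(0,255,0))):
    P=np.array([proj(c,[.58+r*np.cos(t),.023+r*np.sin(t),z]) for t in np.linspace(0,6.28,100)]).astype(int);cv2.polylines(im,[P],True,col,1)
save("w3o",im)
E
```

```text
pos [ 0.5772 -0.0137  0.2093] w 0.32 yaw 0.4 turn 0.07 travel [-0.07  0.06  2.68] q6 -0.07 tilt 0.03
0 [411. 198.]
45 [389. 128.]
90 [319.  96.]
135 [249. 127.]
180 [225. 197.]
225 [256. 258.]
270 [317. 282.]
315 [379. 259.]
```

View pics/w3o.png

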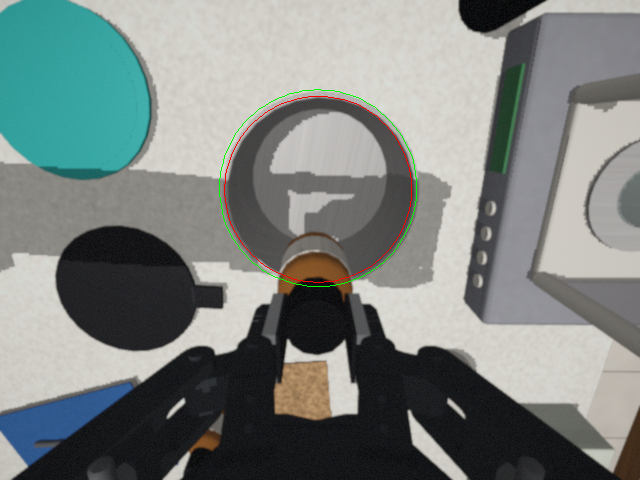

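The drawn circle matches the rim, so the canister centre is (0.580, 0.023) to about 1 mm. The amber hangs upright at (317,270).

{"fn": "apply_moves", "kwargs": {
  "fingers": [0,0,0,0,0,0,0,0.5,0.5,0.5,0.5,0.5],
  "travel": [
    [-0.07,0.06,0.5],
    [0,0,0.8],
    [0,0,0.7],
    [0,0,0.4],
    [0,0,0.2],
    [0,0,0.1],
    [0,0,0],
    [0,0,0],
    [0,0,0],
    [0,0,0],
    [0,0,-0.3],
    [0,0,-0.8]
  ],
  "rotation": [
    [0,0,0],
    [0,0,0],
    [0,0,0],
    [0,0,0],
    [0,0,0],
    [0,0,0],
    [0,0,0],
    [0,0,0],
    [0,0,0],
    [0,0,0],
    [0,0,0],
    [0,0,0]
  ]
}}

```text
time: 29.3
tool_pos: [0.5772, -0.0191, 0.1269]
tcp_rot: [-2.211, -2.223, 0.008]
wrist_force: [-0.1, -0.8, -0.3]
width: 0.502
grip_force: 0.0
```

{"fn": "apply_moves", "kwargs": {
  "fingers": [0.6,1,1,1,1,1,1,1,1,1,1,1],
  "travel": [
    [0,0,-0.8],
    [0,0,-0.8],
    [-0.8,-0.04,0],
    [-0.8,-0.05,0],
    [-0.8,-0.05,0],
    [-0.8,-0.05,0],
    [-0.8,-0.05,0],
    [-0.8,-0.05,0],
    [-0.8,-0.05,0],
    [-0.8,-0.05,0],
    [-0.8,-0.05,0],
    [-0.5,0,0]
  ],
  "rotation": [
    [0,0,0],
    [0,0,0],
    [0,0,0],
    [0,0,0],
    [0,0,0],
    [0,0,0],
    [0,0,0],
    [0,0,0],
    [0,0,0],
    [0,0,0],
    [0,0,0],
    [0,0,0]
  ]
}}

```text
time: 30.5
tool_pos: [0.5601, -0.4076, 0.2113]
tcp_rot: [2.216, 2.224, -0.001]
wrist_force: [0.9, -1.3, -0.1]
width: 0.995
grip_force: 0.0
```

```bash
cat >> h.py <<'E'
def ambers():
    for cam in("top","scene"):
        c=read_camera(cam);save("last_"+cam,c["image"])
        print(cam,[(round(float(t["p"]),2),np.round(t["location"]).tolist(),at(c,t["location"],.003).round(3)[:2].tolist()) for t in tip_of(cam,"amber1") if t["p"]>.2])
E
python3 - <<'E'
from h import *
goal(.559,-.404,0,.068);ambers()
E
```

```text
pos [ 0.5601 -0.4076  0.2113] w 0.995 yaw 0.2 turn 0.03 travel [ 0.07 -0.02  2.87] q6 -0.67 tilt 0.13
top [(0.95, [489.0, 247.0], [0.553, -0.408]), (0.79, [500.0, 288.0], [0.46, -0.43]), (0.7, [320.0, 240.0], [0.574, -0.021]), (0.68, [443.0, 294.0], [0.449, -0.299])]
scene [(0.83, [193.0, 326.0], [0.446, -0.293]), (0.74, [194.0, 404.0], [0.559, -0.404]), (0.72, [180.0, 348.0], [0.461, -0.343]), (0.58, [150.0, 385.0], [0.468, -0.429]), (0.32, [336.0, 386.0], [0.747, -0.221])]
```

{"fn": "apply_moves", "kwargs": {
  "fingers": [1,1,1,1,1,0.3,0,0,0,0,0,0],
  "travel": [
    [0.05,-0.04,0.8],
    [0,0,0.9],
    [0,0,0.7],
    [0,0,0.3],
    [0,0,0.16],
    [0,0,0],
    [0,0,0],
    [0,0,0],
    [0,0,0],
    [0,0,0],
    [0,0,0],
    [0,0,0]
  ],
  "rotation": [
    [0,0,0],
    [0,0,0],
    [0,0,0],
    [0,0,0],
    [0,0,0],
    [0,0,0],
    [0,0,0],
    [0,0,0],
    [0,0,0],
    [0,0,0],
    [0,0,0],
    [0,0,0]
  ]
}}

```text
time: 31.9
tool_pos: [0.5599, -0.4032, 0.0688]
tcp_rot: [2.213, 2.224, 0.001]
wrist_force: [0.9, -0.1, 5.7]
width: 0.315
grip_force: 49.6
```

{"fn": "apply_moves", "kwargs": {
  "fingers": [0,0,0,0,0,0,0,0,0,0,0,0],
  "travel": [
    [0,0,-0.5],
    [0,0,-0.9],
    [0,0,-0.9],
    [0.35,0.02,-0.5],
    [0.8,0.06,0],
    [0.9,0.06,0],
    [0.9,0.06,0],
    [0.9,0.06,0],
    [0.9,0.06,0],
    [0.9,0.06,0],
    [0.9,0.06,0],
    [0.9,0.06,0]
  ],
  "rotation": [
    [0,0,0],
    [0,0,0],
    [0,0,0],
    [0,0,0],
    [0,0,0],
    [0,0,0],
    [0,0,0],
    [0,0,0],
    [0,0,0],
    [0,0,0],
    [0,0,0],
    [0,0,0]
  ]
}}

```text
time: 33.1
tool_pos: [0.5809, -0.0277, 0.2062]
tcp_rot: [-2.216, -2.226, 0.001]
wrist_force: [1.0, 0.6, -1.3]
width: 0.318
grip_force: 49.7
```

{"fn": "apply_moves", "kwargs": {
  "fingers": [0,0,0,0,0,0],
  "travel": [
    [0.8,0,0],
    [0.6,0,0],
    [0.3,0,0],
    [0.1,0,0],
    [0,0,0],
    [0,0,0]
  ],
  "rotation": [
    [0,0,0],
    [0,0,0],
    [0,0,0],
    [0,0,0],
    [0,0,0],
    [0,0,0]
  ]
}}

```text
time: 33.7
tool_pos: [0.5812, 0.0593, 0.2064]
tcp_rot: [2.217, 2.226, -0.001]
wrist_force: [0.3, 0.5, -1.5]
width: 0.315
grip_force: 49.7
```

```bash
python3 - <<'E'
from h import *
goal(.580,.063,0,.0755);ambers()
E
```

```text
pos [0.5812 0.0593 0.2064] w 0.315 yaw 0.2 turn 0.04 travel [ 0.07 -0.02  2.62] q6 0.06 tilt 0.04
top [(0.86, [443.0, 294.0], [0.448, -0.3]), (0.72, [320.0, 240.0], [0.572, -0.021]), (0.62, [501.0, 285.0], [0.467, -0.433])]
scene [(0.85, [150.0, 387.0], [0.472, -0.432]), (0.69, [193.0, 326.0], [0.446, -0.293]), (0.61, [409.0, 158.0], [0.549, 0.397]), (0.57, [350.0, 203.0], [0.514, 0.173])]
```

{"fn": "apply_moves", "kwargs": {
  "fingers": [0,0,0,0,0,0,0,0.5,0.5,0.5,0.5,0.5],
  "travel": [
    [0.06,0,0.5],
    [0,0,0.8],
    [0,0,0.7],
    [0,0,0.4],
    [0,0,0.2],
    [0,0,0.09],
    [0,0,0],
    [0,0,0],
    [0,0,0],
    [0,0,0],
    [0,0,-0.3],
    [0,0,-0.8]
  ],
  "rotation": [
    [0,0,0],
    [0,0,0],
    [0,0,0],
    [0,0,0],
    [0,0,0],
    [0,0,0],
    [0,0,0],
    [0,0,0],
    [0,0,0],
    [0,0,0],
    [0,0,0],
    [0,0,0]
  ]
}}

```text
time: 35.1
tool_pos: [0.5777, 0.0634, 0.1244]
tcp_rot: [-2.212, -2.223, 0.01]
wrist_force: [0.7, -0.3, -0.4]
width: 0.498
grip_force: 0.0
```

{"fn": "apply_moves", "kwargs": {
  "fingers": [0.6,1,1,1,1,1,1,1,1,1,1,1],
  "travel": [
    [0,0,-0.8],
    [0,0,-0.8],
    [-0.9,-0.2,0],
    [-0.9,-0.2,0],
    [-0.9,-0.2,0],
    [-0.9,-0.2,0],
    [-0.9,-0.2,0],
    [-0.9,-0.2,0],
    [-0.9,-0.2,0],
    [-0.9,-0.3,0],
    [-0.9,-0.3,0],
    [-0.9,-0.3,0]
  ],
  "rotation": [
    [0,0,0],
    [0,0,0],
    [0,0,0],
    [0,0,0],
    [0,0,0],
    [0,0,0],
    [0,0,0],
    [0,0,0],
    [0,0,0],
    [0,0,0],
    [0,0,0],
    [0,0,0]
  ]
}}

```text
time: 36.3
tool_pos: [0.4679, -0.389, 0.2089]
tcp_rot: [2.214, 2.225, 0.0]
wrist_force: [-0.0, 0.2, 0.5]
width: 1.001
grip_force: 0.0
```

```bash
python3 - <<'E'
from h import *
goal(.468,-.431,0,.068);ambers()
E
```

```text
pos [ 0.4679 -0.389   0.2089] w 1.001 yaw 0.3 turn 0.05 travel [-0.84  0.    2.82] q6 -0.74 tilt 0.12
top [(0.87, [501.0, 288.0], [0.46, -0.433]), (0.64, [284.0, 236.0], [0.582, 0.06]), (0.6, [319.0, 239.0], [0.576, -0.019]), (0.59, [441.0, 294.0], [0.447, -0.294])]
scene [(0.96, [346.0, 243.0], [0.575, 0.066]), (0.8, [194.0, 327.0], [0.449, -0.293]), (0.56, [150.0, 389.0], [0.475, -0.433])]
```

{"fn": "apply_moves", "kwargs": {
  "fingers": [1,1,1,1,1,1,0.3,0,0,0,0,0],
  "travel": [
    [-0.84,0,0],
    [0,0,0.8],
    [0,0,0.9],
    [0,0,0.7],
    [0,0,0.3],
    [0,0,0.1],
    [0,0,0],
    [0,0,0],
    [0,0,0],
    [0,0,0],
    [0,0,0],
    [0,0,0]
  ],
  "rotation": [
    [0,0,0],
    [0,0,0],
    [0,0,0],
    [0,0,0],
    [0,0,0],
    [0,0,0],
    [0,0,0],
    [0,0,0],
    [0,0,0],
    [0,0,0],
    [0,0,0],
    [0,0,0]
  ]
}}

```text
time: 37.7
tool_pos: [0.4694, -0.4301, 0.0691]
tcp_rot: [2.214, 2.225, -0.0]
wrist_force: [-1.7, 0.8, 6.5]
width: 0.319
grip_force: 49.0
```

{"fn": "apply_moves", "kwargs": {
  "fingers": [0,0,0,0,0,0,0,0,0,0,0,0],
  "travel": [
    [0,0,-0.5],
    [0,0,-0.9],
    [0,0,-0.9],
    [0.3,0.1,-0.6],
    [0.7,0.25,0],
    [0.85,0.29,0],
    [0.85,0.29,0],
    [0.85,0.29,0],
    [0.85,0.29,0],
    [0.85,0.29,0],
    [0.85,0.29,0],
    [0.85,0.29,0]
  ],
  "rotation": [
    [0,0,0],
    [0,0,0],
    [0,0,0],
    [0,0,0],
    [0,0,0],
    [0,0,0],
    [0,0,0],
    [0,0,0],
    [0,0,0],
    [0,0,0],
    [0,0,0],
    [0,0,0]
  ]
}}

```text
time: 38.9
tool_pos: [0.586, -0.0792, 0.2121]
tcp_rot: [2.216, 2.226, 0.0]
wrist_force: [0.7, -1.1, -1.1]
width: 0.316
grip_force: 49.7
```

{"fn": "apply_moves", "kwargs": {
  "fingers": [0,0,0,0,0,0],
  "travel": [
    [0.8,0.25,0],
    [0.7,0.2,0],
    [0.4,0.09,0],
    [0.23,0,0],
    [0,0,0],
    [0,0,0]
  ],
  "rotation": [
    [0,0,0],
    [0,0,0],
    [0,0,0],
    [0,0,0],
    [0,0,0],
    [0,0,0]
  ]
}}

```text
time: 39.5
tool_pos: [0.6119, 0.0249, 0.2119]
tcp_rot: [2.216, 2.227, -0.001]
wrist_force: [0.3, -0.8, -0.8]
width: 0.319
grip_force: 49.6
```

```bash
python3 - <<'E'
from h import *
goal(.614,.023,0,.072)
c=read_camera("wrist");save("w4",c["image"])
E
```

```text
pos [0.6119 0.0249 0.2119] w 0.319 yaw 0.3 turn 0.05 travel [-0.04  0.04  2.8 ] q6 -0.0 tilt 0.05
```

View pics/w4.png

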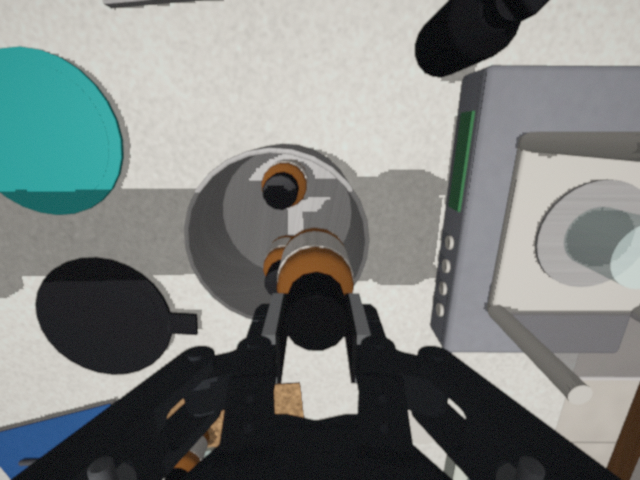

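Two ambers stand in the canister at (283,185) and (278,265), and the third hangs over the far slot. Lowering.

{"fn": "apply_moves", "kwargs": {
  "fingers": [0,0,0,0,0,0,0,0.43,0.43,0.43,0.43,0.43],
  "travel": [
    [-0.04,0.03,0.5],
    [0,0,0.9],
    [0,0,0.7],
    [0,0,0.4],
    [0,0,0.2],
    [0,0,0.1],
    [0,0,0],
    [0,0,0],
    [0,0,0],
    [0,0,0],
    [0,0,-0.3],
    [0,0,-0.8]
  ],
  "rotation": [
    [0,0,0],
    [0,0,0],
    [0,0,0],
    [0,0,0],
    [0,0,0],
    [0,0,0],
    [0,0,0],
    [0,0,0],
    [0,0,0],
    [0,0,0],
    [0,0,0],
    [0,0,0]
  ]
}}

```text
time: 40.75
tool_pos: [0.6104, 0.0238, 0.1241]
tcp_rot: [-2.211, -2.223, 0.009]
wrist_force: [0.4, -0.2, -1.1]
width: 0.431
grip_force: 0.0
```

{"fn": "apply_moves", "kwargs": {
  "fingers": [0.43,1,0.75,0.75,0.75,0.75,0.75,0.75,0.75,0.75,0.75,0.75],
  "travel": [
    [0,0,-0.8],
    [0,0,-0.8],
    [-0.75,-0.4,0],
    [-0.8,-0.4,0],
    [-0.8,-0.4,0],
    [-0.8,-0.4,0],
    [-0.8,-0.4,0],
    [-0.8,-0.4,0],
    [-0.8,-0.4,0],
    [-0.8,-0.4,0],
    [0,0,0],
    [0,0,0]
  ],
  "rotation": [
    [0,0,0],
    [0,0,0],
    [0,0,0],
    [0,0,0],
    [0,0,0],
    [0,0,0],
    [0,0,0],
    [0,0,0],
    [0,0,0],
    [0,0,0],
    [0,0,-1],
    [0,0,-1]
  ]
}}

```text
time: 41.95
tool_pos: [0.4548, -0.2963, 0.2086]
tcp_rot: [1.969, 2.446, 0.0]
wrist_force: [0.7, -0.1, 0.3]
width: 0.745
grip_force: 0.0
```

```bash
python3 - <<'E'
from h import *
goal(.449,-.295,18,.068);ambers()
c=read_camera("wrist");save("w5",c["image"])
print([(round(float(t["p"]),2),np.round(t["location"]).tolist(),at(c,t["location"],.003).round(4)[:2].tolist()) for t in tip_of("wrist","amber1") if t["p"]>.2])
E
```

```text
pos [ 0.4548 -0.2963  0.2086] w 0.745 yaw 12.3 turn -0.94 travel [ 0.06 -0.1   2.81] q6 -0.84 tilt 0.11
top [(0.84, [322.0, 241.0], [0.572, -0.026]), (0.75, [282.0, 237.0], [0.58, 0.064]), (0.62, [300.0, 225.0], [0.607, 0.026]), (0.59, [443.0, 293.0], [0.449, -0.3]), (0.39, [179.0, 249.0], [0.555, 0.296])]
scene [(0.93, [345.0, 244.0], [0.575, 0.062]), (0.63, [195.0, 326.0], [0.449, -0.291]), (0.62, [350.0, 263.0], [0.611, 0.025])]
[(0.67, [304.0, 207.0], [0.4436, -0.2921])]
```

View pics/w5.png

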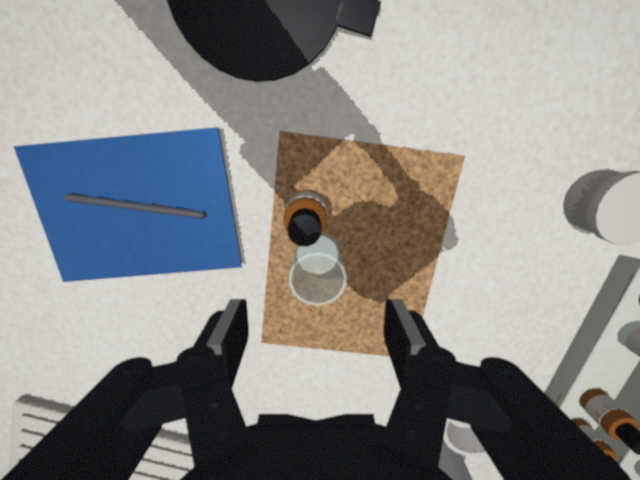

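m3's cap is at (304,225) with the beaker just below it at (318,275). The fingers at (235,320) and (398,320) straddle it clear of the beaker.

{"fn": "apply_moves", "kwargs": {
  "fingers": [0.75,0.75,0.75,0.75,0.75,0.75,0.3,0,0,0,0,0],
  "travel": [
    [0,0,0],
    [0.09,-0.13,0.8],
    [0,0,0.9],
    [0,0,0.7],
    [0,0,0.3],
    [0,0,0.11],
    [0,0,0],
    [0,0,0],
    [0,0,0],
    [0,0,0],
    [0,0,0],
    [0,0,0]
  ],
  "rotation": [
    [0,0,-0.94],
    [0,0,0],
    [0,0,0],
    [0,0,0],
    [0,0,0],
    [0,0,0],
    [0,0,0],
    [0,0,0],
    [0,0,0],
    [0,0,0],
    [0,0,0],
    [0,0,0]
  ]
}}

```text
time: 43.45
tool_pos: [0.4492, -0.2936, 0.0688]
tcp_rot: [1.846, 2.537, -0.001]
wrist_force: [-1.7, -0.7, 6.1]
width: 0.32
grip_force: 49.1
```

{"fn": "apply_moves", "kwargs": {
  "fingers": [0,0,0,0,0,0,0,0],
  "travel": [
    [0,0,-0.4],
    [0,0,-0.9],
    [0,0,-0.9],
    [0,0,-0.6],
    [0,0,0],
    [0,0,0],
    [0,0,0],
    [0,0,0]
  ],
  "rotation": [
    [0,0,0],
    [0,0,0],
    [0,0,0],
    [0,0,0.8],
    [0,0,0.8],
    [0,0,0.8],
    [0,0,0.6],
    [0,0,0]
  ]
}}

```text
time: 44.25
tool_pos: [0.4479, -0.2922, 0.2069]
tcp_rot: [2.223, 2.219, 0.001]
wrist_force: [0.3, 0.3, -1.7]
width: 0.318
grip_force: 49.7
```

```bash
python3 - <<'E'
from h import *
goal(.546,.023,0,.2)
E
```

```text
pos [ 0.4479 -0.2922  0.2069] w 0.318 yaw -0.1 turn -0.02 travel [6.3  1.96 0.14] q6 -0.62 tilt 0.05
```

{"fn": "apply_moves", "kwargs": {
  "fingers": [0,0,0,0,0,0,0,0,0,0,0,0],
  "travel": [
    [0.3,0.1,0],
    [0.6,0.2,0],
    [0.75,0.24,0],
    [0.75,0.24,0],
    [0.75,0.24,0],
    [0.75,0.24,0],
    [0.75,0.24,0],
    [0.75,0.24,0],
    [0.6,0.16,0],
    [0.3,0.06,0],
    [0,0,0],
    [0,0,0]
  ],
  "rotation": [
    [0,0,0],
    [0,0,0],
    [0,0,0],
    [0,0,0],
    [0,0,0],
    [0,0,0],
    [0,0,0],
    [0,0,0],
    [0,0,0],
    [0,0,0],
    [0,0,0],
    [0,0,0]
  ]
}}

```text
time: 45.45
tool_pos: [0.5459, 0.0226, 0.2063]
tcp_rot: [2.221, 2.222, -0.001]
wrist_force: [-0.3, -0.8, -1.3]
width: 0.314
grip_force: 49.5
```

```bash
python3 - <<'E'
from h import *
goal(.546,.023,0,.072);ambers()
E
```

```text
pos [0.5459 0.0226 0.2063] w 0.314 yaw 0.0 turn 0.0 travel [0.01 0.   2.69] q6 -0.0 tilt 0.05
top []
scene [(0.86, [326.0, 209.0], [0.479, 0.12]), (0.82, [347.0, 244.0], [0.579, 0.065]), (0.56, [350.0, 264.0], [0.613, 0.024])]
```

{"fn": "apply_moves", "kwargs": {
  "fingers": [0,0,0,0,0,0,0,0.43,0.43,0.43,0.43,0.43],
  "travel": [
    [0,0,0.5],
    [0,0,0.8],
    [0,0,0.7],
    [0,0,0.4],
    [0,0,0.2],
    [0,0,0.08],
    [0,0,0],
    [0,0,0],
    [0,0,0],
    [0,0,0],
    [0,0,-0.3],
    [0,0,-0.8]
  ],
  "rotation": [
    [0,0,0],
    [0,0,0],
    [0,0,0],
    [0,0,0],
    [0,0,0],
    [0,0,0],
    [0,0,0],
    [0,0,0],
    [0,0,0],
    [0,0,0],
    [0,0,0],
    [0,0,0]
  ]
}}

```text
time: 46.85
tool_pos: [0.5431, 0.0226, 0.1253]
tcp_rot: [-2.219, -2.216, 0.009]
wrist_force: [0.7, 0.5, 0.7]
width: 0.436
grip_force: 0.0
```

{"fn": "apply_moves", "kwargs": {
  "fingers": [0.43,0.75,0.75,0.75,0.75,0.75,0.75,0.75,0.75,0.75,0.75,0.75],
  "travel": [
    [0,0,-0.8],
    [0,0,-0.9],
    [-0.6,-0.4,-0.2],
    [-0.6,-0.4,0],
    [-0.6,-0.4,0],
    [-0.6,-0.4,0],
    [0,0,0],
    [0,0,0],
    [0,0,0],
    [0,0,0],
    [0,0,0],
    [0,0,0]
  ],
  "rotation": [
    [0,0,0],
    [0,0,0],
    [0,0,0],
    [0,0,0],
    [0,0,0],
    [0,0,0],
    [0,0,-1],
    [0,0,-1],
    [0,0,-1],
    [0,0,-1],
    [0,0,-1],
    [0,0,-1]
  ]
}}

```text
time: 48.05
tool_pos: [0.4664, -0.0974, 0.2242]
tcp_rot: [1.421, 2.8, 0.001]
wrist_force: [0.2, -0.4, -0.3]
width: 0.749
grip_force: 0.0
```

```bash
python3 - <<'E'
from h import *
ambers()
c=read_camera("wrist");w=c["image"];g=read_camera("top");im=g["image"]
for n,cam,cc in(("wrist","wrist",c),("top","top",g)):
    for nm,z in(("lid",.008),("lid_tab",.011)):
        print(n,nm,[(round(float(t["p"]),2),np.round(t["location"]).tolist(),at(cc,t["location"],z).round(4)[:2].tolist()) for t in tip_of(cam,nm) if t["p"]>.3])
s=read_camera("scene")["image"]
save("v1",np.hstack([cv2.resize(im[180:290,250:350],(400,440),interpolation=2),cv2.resize(s[180:290,290:390],(400,440),interpolation=2)]))
save("lidtop",im)
goal(.456,-.11,84.8,.15)
E
```

```text
top [(0.84, [319.0, 239.0], [0.576, -0.019]), (0.78, [284.0, 236.0], [0.582, 0.062]), (0.52, [302.0, 225.0], [0.608, 0.02])]
scene [(0.78, [325.0, 249.0], [0.545, 0.024]), (0.67, [351.0, 264.0], [0.616, 0.024]), (0.6, [345.0, 246.0], [0.576, 0.058])]
wrist lid [(0.85, [229.0, 160.0], [0.3622, -0.1066])]
wrist lid_tab [(0.68, [299.0, 216.0], [0.4567, -0.1135])]
top lid [(0.8, [358.0, 335.0], [0.358, -0.1045]), (0.8, [265.0, 344.0], [0.3407, 0.1043]), (0.59, [458.0, 268.0], [0.5063, -0.3337])]
top lid_tab [(0.68, [183.0, 250.0], [0.5512, 0.2861])]
pos [ 0.4661 -0.0973  0.2225] w 0.747 yaw 35.9 turn -8.15 travel [ 0.18 -0.27  1.45] q6 -0.88 tilt 0.01
```

View pics/v1.png

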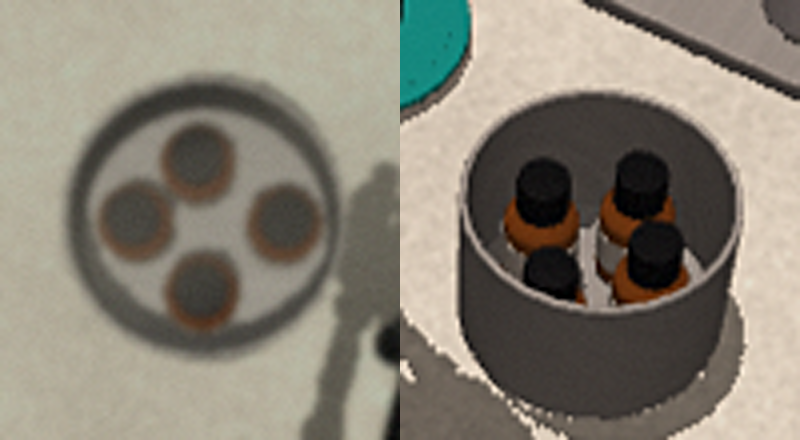

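All four ambers stand upright on the canister floor, with clear gaps between them. That was my 14th picture, so I'll work by numbers from here. Next I approach the lid tab.

{"fn": "apply_moves", "kwargs": {
  "fingers": [0.75,0.75,0.75,0.75,0.75,0.75,0.75,0.75,0.75,0.75,0.75,0.75],
  "travel": [
    [0,0,0],
    [0,0,0],
    [0,0,0],
    [0,0,0],
    [0,0,0],
    [0,0,0],
    [0,0,0],
    [0,0,0],
    [0,0,0],
    [0.18,-0.27,0.4],
    [0,0,0],
    [0,0,0]
  ],
  "rotation": [
    [0,0,-1],
    [0,0,-1],
    [0,0,-1],
    [0,0,-1],
    [0,0,-1],
    [0,0,-1],
    [0,0,-1],
    [0,0,-1],
    [0,0,-0.15],
    [0,0,0],
    [0,0,0],
    [0,0,0]
  ]
}}

```text
time: 49.8
tool_pos: [0.4556, -0.1098, 0.2022]
tcp_rot: [-0.145, -3.137, -0.001]
wrist_force: [0.2, 0.5, 0.4]
width: 0.748
grip_force: 0.0
```

```bash
cat >> h.py <<'E'
def lidfit(cam,zt,near):
    """black lid seen by cam: disc centre and tab centroid on plane zt (top face)"""
    c=read_camera(cam);im=c["image"];save("lf_"+cam,im)
    for nm,dz in(("lid",-.006),("lid_tab",-.003)):
        print(cam,nm,[(round(float(t["p"]),2),at(c,t["location"],zt+dz).round(4)[:2].tolist()) for t in tip_of(cam,nm) if t["p"]>.3])
    # metric rectified patch 0.5 mm/px, 260 mm square
    S=520;g=(np.arange(S)-S/2)*.0005
    E=np.array(c["extrinsics"]);K=np.array([[c["fx"],0,c["cx"]],[0,c["fy"],c["cy"]],[0,0,1]])
    H=K@np.c_[E[:3,0],E[:3,1],E[:3,:3]@[0,0,zt]+E[:3,3]]@np.array([[.0005,0,near[0]-.13],[0,.0005,near[1]-.13],[0,0,1]])
    p=cv2.warpPerspective(im,H,(S,S),flags=cv2.INTER_LINEAR|cv2.WARP_INVERSE_MAP,borderValue=(255,255,255))
    b=(p.max(2)<85).astype(np.uint8);b=cv2.morphologyEx(b,cv2.MORPH_CLOSE,np.ones((9,9)))
    k=cv2.morphologyEx(b,cv2.MORPH_OPEN,cv2.getStructuringElement(2,(121,121)))
    if not k.any():print("no disc");return
    cs=max(cv2.findContours(k,0,1)[0],key=cv2.contourArea);e=cv2.fitEllipse(cs)
    w=lambda q:np.array(near)-.13+np.array(q)*.0005
    D=w(e[0]);print("disc",D.round(4),"axes mm",np.round(np.array(e[1])/2,1))
    for A,q in blob(b&~cv2.dilate(k,np.ones((7,7))),600):
        v=w(q)-D;print(" part",A,w(q).round(4),"r",np.hypot(*v).round(4),"ang",np.degrees(np.arctan2(v[1],v[0])).round(1))
E
python3 - <<'E'
from h import *
lidfit("wrist",.014,(.37,-.105));lidfit("top",.014,(.37,-.105))
goal(.456,-.111,84.8,.008)
E
```

```text
wrist lid [(0.77, [0.3434, 0.1042]), (0.61, [0.3624, -0.107])]
wrist lid_tab [(0.92, [0.4577, -0.1115]), (0.34, [0.573, 0.0174])]
disc [ 0.3634 -0.1045] axes mm [154.1 155.3]
 part 2726 [ 0.4569 -0.1103] r 0.0936 ang -3.6
top lid [(0.66, [0.34, 0.105]), (0.61, [0.3577, -0.115])]
top lid_tab [(0.88, [0.4521, -0.1145]), (0.71, [0.248, 0.1252]), (0.59, [0.7316, -0.2102])]
disc [ 0.4211 -0.1826] axes mm [126.5 186.1]
 part 5016 [ 0.3248 -0.1547] r 0.1003 ang 163.8
 part 10032 [ 0.4592 -0.1035] r 0.0878 ang 64.3
 part 5939 [ 0.2574 -0.0894] r 0.1883 ang 150.3
pos [ 0.4566 -0.1098  0.2032] w 0.746 yaw 84.8 turn 0.01 travel [ 0.01 -0.02  3.9 ] q6 -1.77 tilt 0.07
```

{"fn": "apply_moves", "kwargs": {
  "fingers": [0.75,0.75,0.75,0.75,0.75,0.75,0.75,0.75,0.75,0.4,0,0],
  "newtons": 110,
  "travel": [
    [0,0,0],
    [-0.04,-0.01,0.6],
    [0,0,0.9],
    [0,0,0.9],
    [0,0,0.8],
    [0,0,0.4],
    [0,0,0.2],
    [0,0,0.13],
    [0,0,0],
    [0,0,0],
    [0,0,0],
    [0,0,0]
  ],
  "rotation": [
    [0,0,-0.27],
    [0,0,0],
    [0,0,0],
    [0,0,0],
    [0,0,0],
    [0,0,0],
    [0,0,0],
    [0,0,0],
    [0,0,0],
    [0,0,0],
    [0,0,0],
    [0,0,0]
  ]
}}

```text
time: 51.3
tool_pos: [0.4593, -0.111, 0.0074]
tcp_rot: [0.097, 3.137, -0.001]
wrist_force: [-1.0, 0.5, 4.5]
width: 0.282
grip_force: 108.9
```

{"fn": "apply_moves", "kwargs": {
  "fingers": [0,0,0,0,0],
  "newtons": 120,
  "travel": [
    [0,0,0],
    [0,0,0],
    [0,0,0],
    [0,0,0],
    [0,0,0]
  ],
  "rotation": [
    [0,0,0],
    [0,0,0],
    [0,0,0],
    [0,0,0],
    [0,0,0]
  ]
}}

```text
time: 51.8
tool_pos: [0.4593, -0.111, 0.0072]
tcp_rot: [0.097, 3.137, -0.001]
wrist_force: [1.1, -0.6, 6.5]
width: 0.271
grip_force: 118.7
```

{"fn": "apply_moves", "kwargs": {
  "fingers": [0,0,0,0,0,0,0,0,0,0,0,0],
  "travel": [
    [0,0,-0.2],
    [0,0,-0.6],
    [0,0,-0.8],
    [0,0,-0.8],
    [0,0,-0.8],
    [0,0,-0.6],
    [-0.2,0.15,-0.2],
    [-0.5,0.33,0],
    [-0.6,0.4,0],
    [-0.6,0.4,0],
    [-0.6,0.4,0],
    [-0.6,0.4,0]
  ],
  "rotation": [
    [0,0,0],
    [0,0,0],
    [0,0,0],
    [0,0,0],
    [0,0,0],
    [0,0,0],
    [0,0,0],
    [0,0,0],
    [0,0,0],
    [0,0,0],
    [0,0,0],
    [0,0,0]
  ]
}}

```text
time: 53.0
tool_pos: [0.6195, -0.0148, 0.2039]
tcp_rot: [-0.097, -3.137, -0.001]
wrist_force: [0.8, -0.2, -0.5]
width: 0.272
grip_force: 118.5
```

{"fn": "apply_moves", "kwargs": {
  "fingers": [0,0,0,0,0,0],
  "travel": [
    [-0.5,0.35,0],
    [-0.36,0.26,0],
    [-0.2,0.14,0],
    [0,0,0],
    [0,0,0],
    [0,0,0]
  ],
  "rotation": [
    [0,0,0],
    [0,0,0],
    [0,0,0],
    [0,0,0],
    [0,0,0],
    [0,0,0]
  ]
}}

```text
time: 53.6
tool_pos: [0.6732, 0.0172, 0.2056]
tcp_rot: [-0.098, -3.139, 0.0]
wrist_force: [-0.9, -1.2, -1.3]
width: 0.271
grip_force: 118.4
```

```bash
python3 - <<'E'
from h import *
goal(.6758,.017,86.4,.1045);z=read_state()["tool_pos"][2];zt=z+.0068
print(read_state()["wrist_force"])
lidfit("wrist",zt,(.58,.02));lidfit("scene",zt,(.58,.02))
E
```

```text
pos [0.6732 0.0172 0.2056] w 0.271 yaw 86.4 turn 0.0 travel [-0.05  0.    2.02] q6 -1.52 tilt 0.08
[-0.86091471 -1.15722277 -1.2712038 ]
wrist lid [(0.82, [0.5773, 0.0217])]
wrist lid_tab [(0.76, [0.6724, 0.0177])]
disc [0.5974 0.0224] axes mm [111.9 156.2]
 part 23418 [0.6799 0.0387] r 0.0841 ang 11.2
 part 827 [0.5686 0.0987] r 0.0816 ang 110.6
 part 1059 [0.5809 0.1328] r 0.1116 ang 98.5
scene lid [(0.6, [0.5813, 0.0198]), (0.57, [0.4636, -0.0393])]
scene lid_tab [(0.95, [0.6768, 0.0179]), (0.67, [0.3866, -0.0139]), (0.66, [0.5845, 0.0154]), (0.66, [0.6274, -0.0994])]
disc [0.5978 0.0334] axes mm [173.6 236.8]
 part 23035 [ 0.6542 -0.083 ] r 0.1293 ang -64.2
 part 4512 [ 0.4802 -0.0876] r 0.1688 ang -134.2
 part 841 [0.6739 0.0646] r 0.0823 ang 22.3
 part 1433 [0.5298 0.1108] r 0.103 ang 131.3
 part 4795 [0.4708 0.1203] r 0.1539 ang 145.6
 part 944 [0.5673 0.1206] r 0.0924 ang 109.3
```

{"fn": "apply_moves", "kwargs": {
  "fingers": [0,0,0,0,0,0,0],
  "travel": [
    [-0.05,0,0.3],
    [0,0,0.6],
    [0,0,0.5],
    [0,0,0.3],
    [0,0,0.15],
    [0,0,0.08],
    [0,0,0]
  ],
  "rotation": [
    [0,0,0],
    [0,0,0],
    [0,0,0],
    [0,0,0],
    [0,0,0],
    [0,0,0],
    [0,0,0]
  ]
}}

```text
time: 54.6
tool_pos: [0.6771, 0.0176, 0.1096]
tcp_rot: [0.098, 3.14, -0.0]
wrist_force: [-0.2, 0.5, -0.5]
width: 0.274
grip_force: 118.4
```

```bash
python3 - <<'E'
from h import *
goal(.6758,.017,86.4,.1045);z=read_state()["tool_pos"][2];print(read_state()["wrist_force"])
lidfit("wrist",z+.0068,(.58,.02))
c=read_camera("scene");print([(round(float(t["p"]),2),at(c,t["location"],z).round(4)[:2].tolist()) for t in tip_of("scene","lid")])
E
```

```text
pos [0.6771 0.0176 0.1096] w 0.274 yaw 86.4 turn 0.01 travel [ 0.03 -0.01  0.1 ] q6 -1.52 tilt 0.02
[-0.18973701  0.52793978 -0.53836036]
wrist lid [(0.98, [0.5816, 0.0232])]
wrist lid_tab [(0.6, [0.6768, 0.0171])]
disc [0.601  0.0225] axes mm [110.5 156.1]
 part 27319 [0.6891 0.0482] r 0.0918 ang 16.2
 part 882 [0.5828 0.1342] r 0.1132 ang 99.3
[(0.82, [0.3917, 0.035]), (0.75, [0.5829, 0.0237])]
```

{"fn": "apply_moves", "kwargs": {
  "fingers": [0,0,0,0],
  "travel": [
    [0.02,0,0.05],
    [0,0,0.04],
    [0,0,0.02],
    [0,0,0]
  ],
  "rotation": [
    [0,0,0],
    [0,0,0],
    [0,0,0],
    [0,0,0]
  ]
}}

```text
time: 55.25
tool_pos: [0.6759, 0.0177, 0.1049]
tcp_rot: [0.097, 3.14, -0.0]
wrist_force: [-1.9, -0.4, 5.0]
width: 0.275
grip_force: 119.1
```

Contact of 5 N at the expected height (TCP z 0.105), so the lid is resting on the rim. I'll release slowly and back off.

{"fn": "apply_moves", "kwargs": {
  "fingers": [0.3,0.4,0.5,0.7,0.7,0.7,0.7,0.7,0.7,0.7,0.7,0.7],
  "travel": [
    [0,0,0],
    [0,0,0],
    [0,0,0],
    [0,0,0],
    [0,0,0],
    [0,0,0],
    [0,0,0],
    [0,0,-0.3],
    [0,0,-0.7],
    [0,0,-0.9],
    [0,0,-0.9],
    [0,0,0]
  ],
  "rotation": [
    [0,0,0],
    [0,0,0],
    [0,0,0],
    [0,0,0],
    [0,0,0],
    [0,0,0],
    [0,0,0],
    [0,0,0],
    [0,0,0],
    [0,0,0],
    [0,0,0],
    [0,0,0]
  ]
}}

```text
time: 56.45
tool_pos: [0.6807, 0.0176, 0.2554]
tcp_rot: [0.097, 3.123, 0.001]
wrist_force: [-0.1, -0.5, 0.8]
width: 0.698
grip_force: 0.0
```

{"fn": "apply_moves", "kwargs": {
  "fingers": [1,1,1,1,1,1,1,1,1,1,1],
  "travel": [
    [0,0,-0.8],
    [0.7,-0.5,-0.4],
    [0.8,-0.6,0],
    [0.8,-0.6,0],
    [0.8,-0.6,0],
    [0.8,-0.6,0],
    [0.2,-0.6,0],
    [0,-0.6,0],
    [0,-0.6,0],
    [0,0,0],
    [0,0,0]
  ],
  "rotation": [
    [0,0,0],
    [0,0,0],
    [0,0,0],
    [0,0,0],
    [0,0,0],
    [0,0,0],
    [0,0,0],
    [0,0,0],
    [0,0,0],
    [0,0,0],
    [0,0,0]
  ]
}}

```text
time: 57.55
tool_pos: [0.4564, -0.2045, 0.3046]
tcp_rot: [0.1, 3.139, 0.0]
wrist_force: [0.7, 0.2, 0.5]
width: 1.0
grip_force: 0.0
```

```bash
python3 - <<'E'
from h import *
goal(.58,.023,86.4,.1);lidfit("top",.111,(.6,.02));
c=read_camera("scene");im=c["image"];save("end_scene",im)
for n,z in(("flask1",.003),("lid",.105),("lid_tab",.108),("amber1",.003),("beaker",.003),("spraybottle",0),("jar",0)):
    print(n,[(round(float(t["p"]),2),at(c,t["location"],z).round(3)[:2].tolist()) for t in tip_of("scene",n) if t["p"]>.3])
# lid height/level check: dark disc outline in scene rectified at heights
for zt in(.105,.108,.111,.114,.117): print(zt);lidfit("scene",zt,(.6,.02))
E
```

```text
pos [ 0.4564 -0.2045  0.3046] w 1.0 yaw 86.3 turn -0.01 travel [-2.18  4.7   4.09] q6 -1.98 tilt 0.04
top lid [(0.96, [0.3494, 0.098]), (0.71, [0.5732, 0.0225])]
top lid_tab [(0.97, [0.2679, 0.1111]), (0.87, [0.6714, 0.0187]), (0.35, [0.5048, 0.3141])]
disc [0.5781 0.0237] axes mm [151.3 155.2]
 part 2733 [0.6716 0.0172] r 0.0937 ang -4.0
 part 2929 [0.7236 0.0946] r 0.1618 ang 26.0
flask1 [(0.83, [0.457, 0.277]), (0.55, [0.453, 0.377])]
lid [(0.98, [0.574, 0.027]), (0.92, [0.393, 0.037])]
lid_tab [(0.75, [0.306, 0.061]), (0.58, [0.672, 0.018])]
amber1 []
beaker [(0.83, [0.469, -0.34])]
spraybottle [(0.85, [0.723, 0.191])]
jar [(0.71, [0.747, -0.226])]
0.105
scene lid [(0.83, [0.3882, 0.0372]), (0.62, [0.5754, 0.0218])]
scene lid_tab [(0.83, [0.6681, 0.0234]), (0.82, [0.3138, 0.061])]
disc [0.5909 0.0028] axes mm [156.5 226.7]
 part 1908 [0.6776 0.0212] r 0.0886 ang 11.9
 part 2565 [0.7231 0.1283] r 0.1822 ang 43.5
 part 5200 [0.5625 0.1392] r 0.1393 ang 101.8
0.108
scene lid [(0.94, [0.584, 0.0214]), (0.73, [0.4006, 0.0344])]
scene lid_tab [(0.7, [0.3083, 0.0624]), (0.7, [0.5544, -0
[... 577 characters left out ...]
67, [0.5818, 0.0287]), (0.64, [0.4017, 0.0264])]
scene lid_tab [(0.94, [0.6681, 0.0174]), (0.65, [0.3096, 0.0564])]
disc [ 0.5944 -0.0033] axes mm [154.8 224.7]
 part 1877 [0.68  0.015] r 0.0875 ang 12.1
 part 649 [0.4716 0.0269] r 0.1264 ang 166.2
 part 2612 [0.7232 0.1276] r 0.1836 ang 45.4
 part 5084 [0.5661 0.1317] r 0.1379 ang 101.8
0.117
scene lid [(0.96, [0.4007, 0.0304]), (0.66, [0.5801, 0.0156])]
scene lid_tab [(0.79, [0.3216, 0.0577]), (0.66, [0.6781, 0.0149])]
disc [ 0.5955 -0.0051] axes mm [154.3 223.4]
 part 1845 [0.681  0.0129] r 0.0874 ang 11.9
 part 710 [0.4727 0.0248] r 0.1264 ang 166.3
 part 2619 [0.7232 0.1274] r 0.184 ang 46.0
 part 5045 [0.568  0.1294] r 0.1373 ang 101.6
```

```bash
python3 - <<'E'
from h import *
import h
c=read_camera("top"); cs=read_camera("scene")
ld=lambda f:cv2.cvtColor(cv2.imread(f),cv2.COLOR_BGR2RGB)
# same fit on the earlier closed-lid picture
for f in("pics/top2.png",None):
    c2=dict(c); c2["image"]=ld(f) if f else c["image"]
    h.read_camera=lambda n:c2
    h.lidfit("top",.111,(.6,.02))
a=ld("pics/scene0.png").max(2);b=cs["image"].max(2)
for nm,im in(("start",a),("end",b)):
    m=im[185:300,295:400]<70
    r=[(y+185,*(np.nonzero(m[y])[0][[0,-1]]+295)) for y in range(5,110,8) if m[y].any()]
    print(nm,r)
    print("  cols top/bottom",[(x+295,*(np.nonzero(m[:,x])[0][[0,-1]]+185)) for x in range(10,104,8) if m[:,x].any()])
E
```

```text
top lid [(0.76, [0.3536, 0.0923]), (0.65, [0.5772, 0.0288])]
top lid_tab [(0.9, [0.267, 0.1175]), (0.75, [0.6699, 0.015])]
disc [0.581  0.0231] axes mm [151.5 155.3]
 part 2693 [0.6744 0.0151] r 0.0938 ang -4.9
 part 2965 [0.7237 0.0944] r 0.1595 ang 26.6
top lid [(0.76, [0.3536, 0.0923]), (0.65, [0.5772, 0.0288])]
top lid_tab [(0.9, [0.267, 0.1175]), (0.75, [0.6699, 0.015])]
disc [0.5781 0.0237] axes mm [151.2 155.2]
 part 2735 [0.6716 0.0172] r 0.0937 ang -4.0
 part 2908 [0.7236 0.0944] r 0.1618 ang 25.9
start [(190, np.int64(356), np.int64(399)), (198, np.int64(302), np.int64(380)), (206, np.int64(315), np.int64(398)), (214, np.int64(307), np.int64(372)), (222, np.int64(304), np.int64(377)), (230, np.int64(303), np.int64(378)), (238, np.int64(305), np.int64(377)), (246, np.int64(305), np.int64(378)), (254, np.int64(305), np.int64(385)), (262, np.int64(306), np.int64(369)), (270, np.int64(310), np.int64(366)), (278, np.int64(318), np.int64(358)), (294, np.int64(378), np.int64(378))]
  cols top/bottom [(305, np.int64(194), np.int64(261)), (313, np.int64(207), np.int64(275)), (321, n
[... 574 characters left out ...]
np.int64(377)), (238, np.int64(305), np.int64(375)), (246, np.int64(305), np.int64(380)), (254, np.int64(305), np.int64(383)), (262, np.int64(306), np.int64(369)), (270, np.int64(309), np.int64(366)), (278, np.int64(318), np.int64(358))]
  cols top/bottom [(305, np.int64(194), np.int64(261)), (313, np.int64(206), np.int64(275)), (321, np.int64(202), np.int64(280)), (329, np.int64(199), np.int64(283)), (337, np.int64(198), np.int64(284)), (345, np.int64(199), np.int64(283)), (353, np.int64(186), np.int64(281)), (361, np.int64(190), np.int64(276)), (369, np.int64(193), np.int64(265)), (377, np.int64(197), np.int64(258)), (385, np.int64(187), np.int64(252)), (393, np.int64(190), np.int64(206))]
```

```bash
python3 -c "
from workcell import *
print(finish_job())"
```

```text
the job is handed in; nothing more can be done
None
```

I handed the job in at about 58 s of the 210 s limit, with no verdict returned: by my last checks both aluminium bottles stand on the tray, all four ambers stand upright in the canister, and the lid is back on the rim about 3 mm from where it started.

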